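# Refit a microscope stage plate and lock it with a push nut

### The arm

A 6-joint arm with a two-finger parallel gripper is mounted at the origin on the work surface. World frame = base frame: x ahead of the robot, y to its left, z up, the work surface at z = 0. Lengths are in m, angles in rad, forces in N, time in s.
With the tool pointing down it reaches from about 0.375 to 0.9 m from the base axis. Payload 3.1 kg.
Tool frame: the origin (TCP) lies at the very end of the fingers, on their centre line; the grasp point (between the pads) lies 19 mm behind it; z points along the fingers, y is the direction in which the jaws open and shut (so a half turn about z gives the same grasp; the last joint's range is limited). The gripper opens to 85 mm and grips with 20 to 120 N. Pads are 22 mm wide; open, the fingers measure 114 mm over their backs; the gripper's body (76 mm by 85 mm) begins 54 mm behind the grasp point. The pads swing forward as they close: fully open they stand 13 mm farther back than shut.
Start: joints at [-1.379, 0.527, 1.433, -0, 1.181, -0.178], TCP at [0.226, -0.582, 0.231] pointing down, gripper open.
Joint ranges: [-3.08, 3.08], [-0.75, 2.2], [0.22, 2.44], [-1.43, 4.57], [0, 2.65], [-2.85, 2.85]. Speed limits (rad/s): [2.79, 2.79, 3.14, 3.14, 3.14, 3.14].

### API

Orientations are given as a unit quaternion [x, y, z, w].
In Python, from station import * gives the robot as it stands.
- The arm moves only by the tool jog_arm, never from a script. Its argument "motion" is a list of rows, each a list of 5 numbers: the shift along the world's x, y, z in cm, then the turn about the world's z in degrees, then the closure in counts, from 0 (fully open) to 255 (shut). In form: [[tx, ty, tz, yaw, jaw], ...]. A call has 1 to 10 rows; each row shifts and turns the pose as measured when the row begins; what a row does not reach is not made up. A row lasts 1/12 s, in which the tool goes at most 41.7 mm and 7.16 degrees, less where a joint would pass 70% of its speed; a pose out of reach is approached as far as the arm can. A call with a gripper value outside its range is refused whole. The fingers move at their own pace and stop on an object; "squeeze" is the grip in N (left out, the last holds). Time passes only in rows, so rows that do not move let the fingers close. It gives the time, the measured TCP pose, the force and the opening at its end, in the units of the state.
- sense(): the state, without advancing time (a new reading comes with each control period).
- snapshot(name): name is "side" or "top" or "wrist"; returns a dict with "img" (384x512x3 uint8, red, green, blue), "depth" (384x512 float32, m along the optical axis (not along the pixel's ray), 0 where there is no reading), "intrinsics" (3x3 intrinsics, pixels), "eye" and "attitude" of the camera in the world. Camera axes: x right, y down, z forward; pixel columns grow to the right and rows downward; lengths in m; the calibration is good to about 2 mm. A picture is of the moment at which its call begins.
- sign_off(): hands the job in, once; it reports no verdict.
The state is a dict: "t": time; "q": joint angles; "qd": joint speeds; "tau": joint torques, N m; "tcp_pos": TCP position; "tool_rot": TCP orientation; "force": force on the tool from outside, world axes, zero at the start; "ft_torque": the same for the moment, N m; "finger_gap": opening from 0.0 (shut) to 1.0 (fully open).
Only numpy, scipy, OpenCV 4.12 (cv2) and the standard library are available. Lean on these libraries where they do the work, as an engineer would, in place of code of your own. Each camera call takes 0.05 s, during which the arm holds its last target.

### The job

Refit the round microscope stage plate on its black base: lower it over the shaft so that its three grooves drop fully home on the three steel balls (any of the three ways round will do), and let go of it. Then put the brass toothed push nut on the shaft and press it straight down until it has squeezed the plate's red spring collar right down and stays there, biting the shaft on its own. Leave everything else on the bench where it is.

Things in the scene. Friction and masses are not known exactly. Their poses are not given: they have to be found in the camera images.
- base: Fixed round black base, 128 mm dia, 22 mm high; place and yaw vary. Origin: centre of its underside on the bench, z up. Three steel balls, 16 mm dia, on a 42 mm radius at 60, 180 and 300 degrees from its x axis, centres 32 mm above the origin.
- shaft_tip (a point): Top end of the plain steel shaft on the base's z axis, 90 mm above the bench. The shaft is 10 mm dia; its top 14 mm taper to 5 mm dia.
- plate: Loose aluminium stage plate, 112 mm dia, 14 mm thick, about 0.25 kg, centre hole 18 mm. Origin: centre of its underside, z up. Beneath, three radial V-grooves (90 degrees, 16 mm wide, 8 mm deep) at 60, 180, 300 degrees from its x axis. Turned as the base, or 120 degrees either way, it drops home with its origin 35.3 mm above the base's; wrongly turned it stops about 40 mm up.
- plate_handle (a point): Middle of the plate's handle, a blue upright fin 42 mm from the plate's origin along plate +x, 27.5 mm above that origin; axes as the plate's. The fin is 10 mm thick (plate y), 24 mm long (plate x) and reaches from 14 to 41 mm above the plate's origin.
- collar (a joint): Red spring collar round the plate's centre hole, 32 mm outer and 16 mm inner dia, top 20 mm above the plate's origin when free. Value: how far it is pressed down into the plate, 0 (free) to 0.0035 m (stop); its spring pushes back with 0.8 N at first and 3.6 N at the stop.
- nut: Loose brass toothed push nut, 80 g, flange down. Origin: centre of its underside, z up. Flange 40 mm dia, 4 mm thick; above it a round hub, 24 mm dia, 4 to 26 mm above the origin, to be gripped with the fingertips on or just above the flange. Bore 16 mm. With the plate home, its underside meets the collar 55.3 mm above the base's origin; the collar is right down at 51.8 mm.
- nut_teeth (a point): Centre of the nut's bore at its four sprung steel teeth, 10 mm above the nut's underside. They leave a 7 mm opening. Pushing them over the shaft's nose takes up to about 15 N, sliding on down the shaft 7 to 10 N; they lean upwards, so they bite and hold the nut (20 N or more) against being pulled back up.
- oil_bottle: Small amber glass bottle with a black cap, 36 dia x 75 mm. Bystander; leave it.
- objective: Steel objective lens standing on end, 30 dia x 50 mm. Bystander; leave it.
- dish: Shallow clear glass dish, 90 dia x 16 mm. Bystander; leave it.
- jar: Clear jar with a white lid, 44 dia x 55 mm. Bystander; leave it.
- plain_collar: Dark steel plain collar without flange or teeth, 38 dia x 12 mm, bore 22 mm: not the push nut. Bystander; leave it.
- screwdriver: Screwdriver with a yellow handle, 170 mm, lying down. Bystander; leave it.
- slide_box: Blue slide box, 100 x 85 x 34 mm. Bystander; leave it.
- beaker: Clear glass beaker, 68 dia x 85 mm. Bystander; leave it.

How it is judged:
By the outcome, as a careful person would: the job done as asked, in the order asked, and still so for the second after the job is handed in, with the robot touching nothing.
It also fails if it takes over 61 s, if anything falls off the work surface, if the arm or the gripper's body presses on something with over 40 N, if the wrist force passes 120 N, or if a joint passes its speed limit or range.

## Working session

There is one attempt and no reset: what is moved stays moved. The work goes in short steps, Python scripts to look and compute and a tool call to move; the robot and the scene stay as the last step left them, time stands still between calls to the robot, and variables do not carry over. Pictures are saved under pics/ and viewed, and the job is handed in when it is done.

Besides the shell and the picture viewer there is one more tool, called after "Emit:" as name([rows], argument=value, ...), one row to a line, values as JSON. jog_arm: Moves the arm, as the interface text tells. Its arguments: {"type":"object","properties":{"motion":{"type":"array","items":{"type":"array","items":{"type":"number"}}},"squeeze":{"type":"number"}},"required":["motion"]}

```bash
mkdir -p pics; ls
cat > h.py <<'E'
from station import *
import numpy as np, cv2
from scipy.spatial.transform import Rotation as R
def snap(name,fn=None):
    s=snapshot(name)
    if fn: cv2.imwrite('pics/'+fn+'.png',s['img'][:,:,::-1])
    np.savez(''+(fn or name)+'.npz',**{k:np.array(v) for k,v in s.items()})
    return s
def rot(s):
    a=np.array(s['attitude']); return R.from_quat(a).as_matrix() if a.size==4 else a.reshape(3,3)
def ray(s,u,v):
    K=np.array(s['intrinsics']); d=np.array([(u-K[0,2])/K[0,0],(v-K[1,2])/K[1,1],1.0]); return np.array(s['eye']),rot(s)@d
def onz(s,u,v,z):
    e,d=ray(s,u,v); return e+d*(z-e[2])/d[2]
def dep(s,u,v):
    e,d=ray(s,u,v); return e+d*s['depth'][int(round(v)),int(round(u))]
def cloud(s):
    K=np.array(s['intrinsics']); D=np.array(s['depth']); vv,uu=np.indices(D.shape)
    P=np.stack([(uu-K[0,2])/K[0,0]*D,(vv-K[1,2])/K[1,1]*D,D],-1)
    return P@rot(s).T+np.array(s['eye'])
E
python3 - <<'E'
from h import *
for n in ['top','side','wrist']:
    s=snap(n,n+'0'); print(n,s['eye'],s['attitude'],s['intrinsics'])
print(sense())
E
```

```text
pics
top [ 0.48410526 -0.02313194  1.00275587] [ 0.71121476 -0.70118364  0.02396633 -0.04405313] [[352.14381119   0.         255.48113341]
 [  0.         352.14381119 194.7689073 ]
 [  0.           0.           1.        ]]
side [0.17783223 0.83750032 0.59236931] [-0.19351575  0.83967038 -0.49690451  0.10291361] [[379.38891083   0.         253.44089527]
 [  0.         379.38891083 188.28177084]
 [  0.           0.           1.        ]]
wrist [ 0.29196956 -0.55677071  0.37171464] [ 0.81736326 -0.55924016 -0.07911949  0.11361276] [[277.83277311   0.         252.44424254]
 [  0.         277.83277311 195.57750872]
 [  0.           0.           1.        ]]
{'t': 0.15, 'q': array([-1.37850492e+00,  5.28283411e-01,  1.43361338e+00, -1.36970263e-05,
        1.18140697e+00, -1.78518225e-01]), 'qd': array([ 0.00104989, -0.0033666 , -0.00283469,  0.00015768, -0.00153018,
        0.00217847]), 'tau': array([ 4.92698146e-04, -4.42742765e+01, -1.78276455e+01, -2.82448336e-04,
        5.66578543e-03, -7.79754032e-06]), 'tcp_pos': array([ 0.22638701, -0.5819635 ,  0.23053779]), 'tool_rot': array([ 9.82860866e-01,  1.84346917e-01, -1.22252711e-05, -8.55490912e-04]), 'force': array([0.18780163, 0.2505163 , 0.55949392]), 'ft_torque': array([-0.03954928, -0.00672998,  0.05805137]), 'finger_gap': 1.0013255417635833}
```

View pics/top0.png

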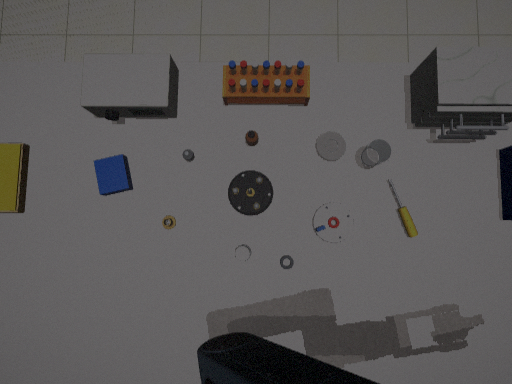

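View pics/side0.png

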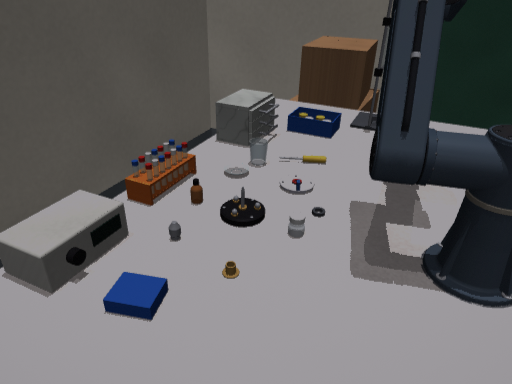

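View pics/wrist0.png

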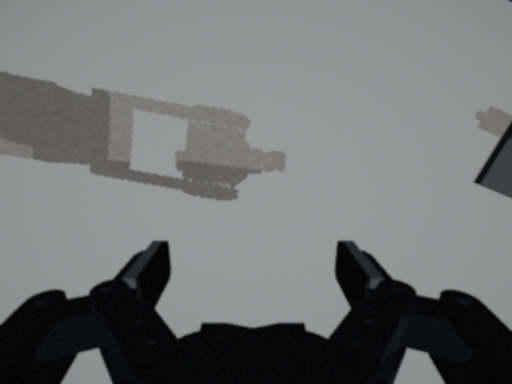

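Top view: base at about (250,193), plate (333,223) with blue fin (320,228), nut (169,222), plain collar (287,262), slide box (112,175). Enlarging these to measure.

Run:
```python
from h import *
s=dict(np.load('top0.npz'))
im=s['img'][:,:,::-1]
a=cv2.resize(im[160:275,150:370],None,fx=3.6,fy=3.6,interpolation=cv2.INTER_CUBIC)
a=cv2.convertScaleAbs(a,alpha=1.6); cv2.imwrite('pics/crop1.png',a)
# camera bias check: bench height
P=cloud(s); print(P[300,150],P[120,450-20],P[250,200])
b,g,r=[im[:,:,i].astype(int) for i in range(3)]
sub=np.zeros(r.shape,bool); sub[195:250,305:360]=1
def cen(m,z,n):
    k,l,st,c=cv2.connectedComponentsWithStats(m.astype(np.uint8))
    for i in range(1,k):
        if st[i,4]>=3: print(n,c[i],st[i],onz(s,*c[i],z)[:2])
cen(sub&(r>g+40)&(r>b+40),.02,'red')
cen(sub&(b>r+40),.041,'blue')
su=np.zeros(r.shape,bool); su[205:240,155:185]=1
cen(su&(r>b+35),.004,'nut')
su=np.zeros(r.shape,bool); su[160:225,220:285]=1
cen(su&(r+g+b<150),.022,'base')
cen(su&(r+g+b>240),.04,'balls')
```

```text
[ 0.28016213  0.29792946 -0.00156899] [ 0.7809785  -0.46017881  0.07104552] [0.42170123 0.16057564 0.00146656]
red [333.01639344 221.8852459 ] [328 217  11  11  61] [ 0.50617738 -0.21023701]
blue [320.6 227.8] [317 226   8   5  25] [ 0.48923762 -0.17273998]
nut [168.91358025 221.92592593] [162 216  14  13  81] [0.4994497  0.25151109]
base [250.15351195 192.64156408] [ 228  171   45   44 1381] [0.58440064 0.02053149]
base [249.69230769 191.53846154] [248 190   4   4  13] [0.58749199 0.021878  ]
balls [253.1620263  191.77068832] [ 220  160   65   65 2586] [0.58507269 0.01148988]
balls [242.5 174.5] [242 174   2   2   4] [0.63272826 0.04177302]
balls [258.83333333 179.16666667] [258 178   3   3   6] [ 0.62023029 -0.00359885]
balls [234.5 190. ] [234 189   2   3   6] [0.58932927 0.06302685]
balls [252.5  190.75] [252 190   2   3   4] [0.58787318 0.01335802]
balls [268.66666667 193.66666667] [268 193   2   2   3] [ 0.58037651 -0.031188  ]
balls [250.5 195. ] [249 195   4   1   4] [0.57605615 0.01866627]
balls [256.16666667 205.16666667] [255 204   3   3   6] [0.54827689 0.00265671]
balls [239.   207.25] [238 207   3   2   4] [0.54191046 0.0496506 ]
```

View pics/crop1.png

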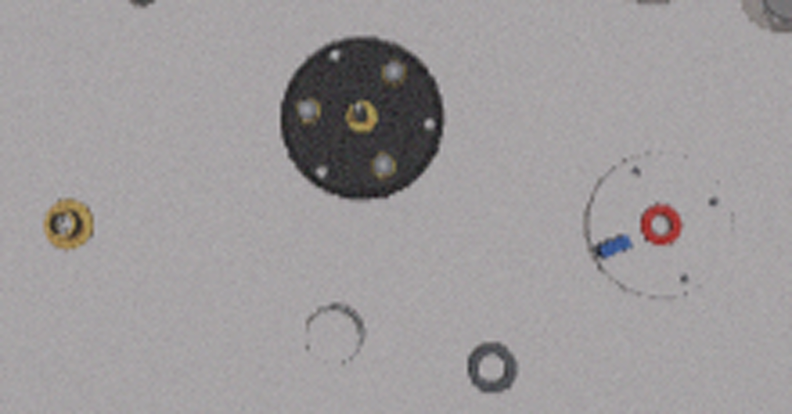

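Run:
```python
from h import *
s=dict(np.load('top0.npz'))
im=s['img'][:,:,::-1]
c=onz(s,250.2,192.7,.022)[:2]; print('base',c)
for u,v in [(394,72),(308,110),(383,165)]:
    p=onz(s,150+(u+.5)/3.6-.5,160+(v+.5)/3.6-.5,.036)[:2]; d=p-c; print(p,np.linalg.norm(d),np.degrees(np.arctan2(d[1],d[0])))
print('nut top', dep(s,169,222))
w=dict(np.load('wrist0.npz')); Rw=rot(w); print(Rw)
t=np.array(sense()['tcp_pos']); 
def proj(s,p):
    q=rot(s).T@(p-s['eye']); return (s['intrinsics']@q)[:2]/q[2]
print(proj(w,t), [proj(w,t-[0,0,k]) for k in (.05,.1,.2)])
print(onz(w,256,192,0)-t)
```

```text
base [0.58423772 0.02039835]
[ 0.61948425 -0.00422953] 0.042998250271063146 -34.94322799133593
[0.58924931 0.06144788] 0.04135432274457144 83.03941325758728
[0.54769627 0.0031331 ] 0.04041492791334552 -154.7100267341815
nut top [0.49916632 0.24986338 0.00906493]
[[ 0.36198111 -0.89622674 -0.25641236]
 [-0.93218268 -0.34868518 -0.09723221]
 [-0.00226508  0.27421938 -0.96166449]]
[252.55969445 247.2760741 ] [array([252.68728017, 216.28264665]), array([252.76602189, 197.15452229]), array([252.85810713, 174.78495457])]
[-0.02693531 -0.01511736 -0.23053779]
```

Emit:
jog_arm([
  [2.2,3.2,0,7,0],
  [2.2,3.2,0,7,0],
  [2.2,3.2,0,7,0],
  [2.2,3.2,0,7,0],
  [2.2,3.2,0,7,0],
  [2.2,3.2,0,7,0],
  [2.2,3.2,0,7,0],
  [2.2,3.2,0,7,0],
  [2.2,3.2,0,7,0],
  [2.2,3.2,0,7,0],
])

```text
t: 0.98
tcp_pos: [0.4466, -0.2557, 0.2276]
tool_rot: [0.69, 0.723, 0.0, 0.001]
force: [0.3, -0.3, 0.8]
finger_gap: 1.001
```

Emit:
jog_arm([
  [2,2.5,-0.8,7,0],
  [2,2.5,-0.8,7,0],
  [0.8,1.5,-0.8,7,0],
  [0,0,0,0,0],
])

```text
t: 1.32
tcp_pos: [0.4992, -0.18, 0.203]
tool_rot: [0.539, 0.842, 0.002, 0.001]
force: [-0.7, -0.3, 0.2]
finger_gap: 0.998
```

Run:
```python
from h import *
s=snap('wrist','w1'); st=sense(); print(st['tcp_pos'],st['tool_rot'],s['eye'])
```

```text
[ 0.49917539 -0.18144582  0.20367478] [0.54110616 0.84095168 0.00131178 0.0016349 ] [ 0.47039022 -0.11694346  0.34432282]
```

View pics/w1.png

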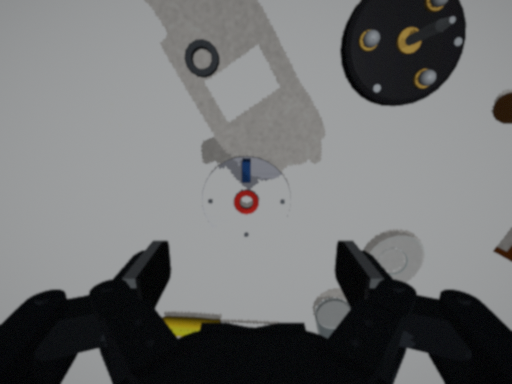

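Wrist view: fin at (246,170), collar (246,201), grooved plate outline around it, base with balls upper right (370,40), (425,77).

Run:
```python
from h import *
for f in ('w1',):
    s=dict(np.load(f+'.npz')); im=s['img'].astype(int); r,g,b=im[...,0],im[...,1],im[...,2]
    P=cloud(s)
    m=(b>r+50); k=m&(P[...,2]>.036); 
    print(m.sum(),k.sum(),'fin top',P[k].mean(0),np.percentile(P[k][:,2],[10,50,90]))
    v,u=np.nonzero(k); f1=onz(s,u.mean(),v.mean(),.041)
    m=(r>g+60)&(r>b+60)&(np.indices(r.shape)[0]<300); v,u=np.nonzero(m); c1=onz(s,u.mean(),v.mean(),.02)
    # fin edge points via PCA
    Q=P[k][:,:2]; C=np.cov(Q.T); w,V=np.linalg.eigh(C); print('pca ang',np.degrees(np.arctan2(V[1,1],V[0,1])))
    # dark dots at .014
    d=f1-c1; print('fin',f1,'collar',c1,np.linalg.norm(d),np.degrees(np.arctan2(d[1],d[0])))
    m=((r+g+b)<250); m[:190]=0;m[245:]=0;m[:,200:]&=True; m[:,:200]=0;m[:,295:]=0
    n,l,stt,cc=cv2.connectedComponentsWithStats(m.astype(np.uint8))
    for i in range(1,n): p=onz(s,*cc[i],.014); dd=p-c1; print(cc[i],stt[i,4],p,np.linalg.norm(dd),np.degrees(np.arctan2(dd[1],dd[0])))
```

```text
116 116 fin top [ 0.48900736 -0.17198638  0.03955009] [0.03853759 0.03958821 0.04029671]
pca ang 116.73173172282425
fin [ 0.48890375 -0.17169428  0.041     ] collar [ 0.5061923  -0.21091945  0.02      ] 0.047733719305923315 113.78554959821952
[246.04761905 201.35714286] 294 [ 0.5066326  -0.21198118  0.014     ] 0.00610910184531641 -67.47587487031825
[209.66666667 200.66666667] 3 [ 0.4652013  -0.23000979  0.014     ] 0.0456147190848662 -155.0276462743868
[282. 201.] 1 [ 0.54707092 -0.19291034  0.014     ] 0.045070945961929926 23.77592799386486
[246. 234.] 1 [ 0.52469208 -0.2520283   0.014     ] 0.04547723879583127 -65.77131993734343
```

Emit:
jog_arm([
  [-0.5,0.4,-4,0,100],
  [-0.5,0.4,-4,0,150],
  [0,0,-3.5,0,150],
  [0,0,-3,0,150],
  [0,0,0,0,150],
], squeeze=80)

```text
t: 1.78
tcp_pos: [0.4921, -0.1804, 0.0594]
tool_rot: [0.547, 0.837, 0.0, 0.011]
force: [0.5, -0.2, -0.2]
finger_gap: 0.411
```

Run:
```python
from h import *
s=snap('wrist','w2'); st=sense(); print(st['tcp_pos'],st['tool_rot'],st['force'],st['finger_gap'])
```

```text
[ 0.49338235 -0.18132243  0.06155053] [5.46660138e-01 8.37263858e-01 2.08927854e-04 1.23240271e-02] [ 0.10363413  0.20399413 -0.12489674] 0.4093844908556029
```

View pics/w2.png

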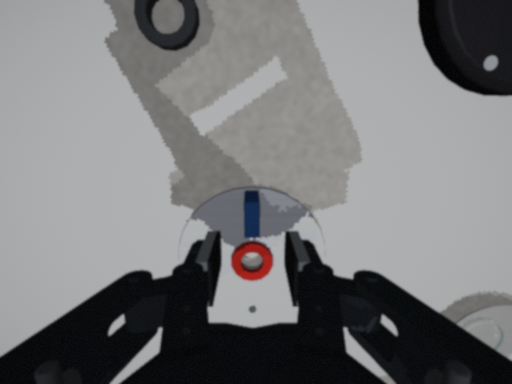

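Emit:
jog_arm([
  [-0.4,0.9,0,0.5,150],
  [0,0,0,0,150],
  [0,0,0,0,150],
])

```text
t: 2.08
tcp_pos: [0.491, -0.1753, 0.0656]
tool_rot: [0.545, 0.838, 0.0, 0.016]
force: [-0.2, -1.3, -0.3]
finger_gap: 0.414
```

Run:
```python
from h import *
s=snap('wrist','w3'); st=sense(); print(st['tcp_pos'],st['tool_rot'],st['force'],st['finger_gap'])
im=s['img'].astype(int); r,g,b=im[...,0],im[...,1],im[...,2]
m=(r>g+60)&(r>b+60);m[300:]=0; v,u=np.nonzero(m); c1=onz(s,u.mean(),v.mean(),.02)
m=(b>r+40); v,u=np.nonzero(m); print(c1, u.mean(),v.min(),v.max(), onz(s,u.mean(),v.min(),.041),onz(s,u.mean(),v.max(),.041))
```

```text
[ 0.49081015 -0.17507417  0.065813  ] [5.44874535e-01 8.38370515e-01 1.69681478e-04 1.57032437e-02] [-0.12300158 -0.0374323   0.29176944] 0.4139680730244555
[ 0.50569749 -0.20989543  0.02      ] 249.7057471264368 204 238 [ 0.48377821 -0.16074288  0.041     ] [ 0.49319621 -0.18212751  0.041     ]
```

View pics/w3.png

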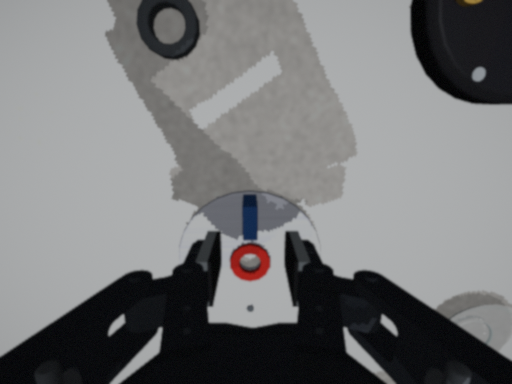

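Emit:
jog_arm([
  [0,0,4,0,150],
  [0,0,4,0,150],
  [0,0,0,0,150],
  [0,0,0,0,150],
])

```text
t: 2.47
tcp_pos: [0.4909, -0.1752, 0.1482]
tool_rot: [0.545, 0.838, 0.0, 0.015]
force: [-0.6, 0.3, 0.2]
finger_gap: 0.414
```

Emit:
jog_arm([
  [0,0,-1,0,150],
  [0,0,-1,0,150],
  [0,0,-1,0,150],
  [0,0,-1,0,150],
  [0,0,0,0,150],
])

```text
t: 2.88
tcp_pos: [0.4917, -0.1755, 0.1079]
tool_rot: [0.545, 0.838, 0.0, 0.019]
force: [0.2, -0.1, -0.0]
finger_gap: 0.413
```

Emit:
jog_arm([
  [0,0,0,0,150],
  [0,0,0,0,150],
])

```text
t: 3.05
tcp_pos: [0.4905, -0.1747, 0.1062]
tool_rot: [0.545, 0.838, 0.0, 0.017]
force: [-0.2, -0.5, -0.0]
finger_gap: 0.41
```

Emit:
jog_arm([
  [0,0,1,0,150],
  [0,0,1,0,150],
  [0,0,1,0,150],
  [0,0,0,0,150],
])

```text
t: 3.38
tcp_pos: [0.4902, -0.1746, 0.1386]
tool_rot: [0.545, 0.838, 0.0, 0.017]
force: [-0.2, 0.5, -0.3]
finger_gap: 0.415
```

Emit:
jog_arm([
  [0,0,4,0,150],
])

```text
t: 3.47
tcp_pos: [0.4861, -0.1723, 0.1723]
tool_rot: [0.545, 0.838, -0.0, 0.009]
force: [0.2, 0.2, -0.7]
finger_gap: 0.409
```

Emit:
jog_arm([
  [0,0,0,0,150],
])

```text
t: 3.55
tcp_pos: [0.4902, -0.1746, 0.1779]
tool_rot: [0.545, 0.838, 0.0, 0.015]
force: [1.6, -1.0, 0.7]
finger_gap: 0.408
```

Emit:
jog_arm([
  [0,0,-4,0,150],
])

```text
t: 3.63
tcp_pos: [0.4957, -0.1777, 0.1444]
tool_rot: [0.545, 0.838, 0.0, 0.024]
force: [1.7, -2.0, 0.2]
finger_gap: 0.411
```

Emit:
jog_arm([
  [0,0,0,0,150],
])

```text
t: 3.72
tcp_pos: [0.4927, -0.176, 0.1395]
tool_rot: [0.545, 0.838, 0.0, 0.019]
force: [-1.6, 0.7, -0.5]
finger_gap: 0.415
```

Emit:
jog_arm([
  [0,0,0,0,150],
])

```text
t: 3.8
tcp_pos: [0.4933, -0.1764, 0.14]
tool_rot: [0.545, 0.838, 0.0, 0.019]
force: [1.1, 0.1, 0.6]
finger_gap: 0.41
```

Emit:
jog_arm([
  [-0.4,0.4,-2,0.5,150],
  [0,0,-2,0,150],
  [0,0,-2,0,150],
  [0,0,-2,0,150],
  [0,0,0,0,150],
  [0,0,0,0,150],
])

```text
t: 4.3
tcp_pos: [0.4937, -0.1748, 0.0676]
tool_rot: [0.541, 0.841, 0.0, 0.027]
force: [-0.3, 0.1, 0.9]
finger_gap: 0.411
```

Emit:
jog_arm([
  [0,0,2,0,150],
  [0,0,2,0,150],
  [0,0,2,0,150],
  [0,0,2,0,150],
])

```text
t: 4.63
tcp_pos: [0.4926, -0.1742, 0.1536]
tool_rot: [0.541, 0.841, 0.0, 0.026]
force: [0.4, 0.2, -0.2]
finger_gap: 0.411
```

Emit:
jog_arm([
  [0,0,0,0,150],
])

```text
t: 4.72
tcp_pos: [0.4953, -0.1757, 0.1594]
tool_rot: [0.541, 0.841, 0.0, 0.031]
force: [-0.2, 0.3, -0.3]
finger_gap: 0.414
```

Emit:
jog_arm([
  [0,0,0,0,150],
])

```text
t: 4.8
tcp_pos: [0.4961, -0.1761, 0.1621]
tool_rot: [0.541, 0.841, 0.0, 0.034]
force: [0.7, -0.1, -0.1]
finger_gap: 0.409
```

Emit:
jog_arm([
  [-3,1,0,0,150],
])

```text
t: 4.88
tcp_pos: [0.4728, -0.1701, 0.1649]
tool_rot: [0.54, 0.84, 0.001, 0.041]
force: [0.6, -0.8, 0.5]
finger_gap: 0.41
```

Emit:
jog_arm([
  [0,0,0,0,150],
  [0,0,0,0,150],
])

```text
t: 5.05
tcp_pos: [0.4652, -0.1657, 0.1648]
tool_rot: [0.541, 0.841, 0.0, 0.036]
force: [0.5, -1.1, 0.7]
finger_gap: 0.413
```

Emit:
jog_arm([
  [3,-1,0,0,150],
])

```text
t: 5.13
tcp_pos: [0.4865, -0.1706, 0.163]
tool_rot: [0.541, 0.841, 0.0, 0.028]
force: [-0.4, 0.0, -0.1]
finger_gap: 0.407
```

Emit:
jog_arm([
  [0,0,0,0,150],
  [0,0,0,0,150],
])

```text
t: 5.3
tcp_pos: [0.4916, -0.1732, 0.1638]
tool_rot: [0.541, 0.841, 0.0, 0.032]
force: [-1.1, 0.6, -0.4]
finger_gap: 0.412
```

Emit:
jog_arm([
  [0,0,0,0,150],
  [0,0,0,0,150],
  [0,0,0,0,150],
  [0,0,0,0,150],
  [0,0,0,0,150],
  [0,0,0,0,150],
])

```text
t: 5.8
tcp_pos: [0.4919, -0.1735, 0.1633]
tool_rot: [0.541, 0.841, 0.0, 0.032]
force: [0.0, 0.2, 0.5]
finger_gap: 0.416
```

Run:
```python
from h import *
for i in range(3):
    st=sense(); print(st['tcp_pos'],st['tool_rot'],st['q'],st['qd'])
    snapshot('wrist')
```

```text
[ 0.49187589 -0.17349688  0.16327506] [5.40755947e-01 8.40589212e-01 3.06502518e-04 3.15069632e-02] [-5.53237698e-01  4.67582689e-01  1.80361112e+00 -7.57538473e-04
  8.07374025e-01 -9.80217711e-01] [-1.51238993e-03 -1.85254649e-03  2.65832696e-03 -1.95937126e-05
 -1.79954990e-03 -1.24762125e-03]
[ 0.49186275 -0.17350001  0.16329556] [5.40763540e-01 8.40583878e-01 2.94328060e-04 3.15190737e-02] [-5.53241845e-01  4.67531601e-01  1.80363340e+00 -7.92278493e-04
  8.07379065e-01 -9.80180086e-01] [ 5.57873907e-05  2.19152280e-03 -2.84773870e-03 -1.00063015e-03
  6.13280361e-04  1.37532178e-03]
[ 0.49192959 -0.17351383  0.16331815] [5.40747022e-01 8.40591877e-01 2.97739920e-04 3.15890321e-02] [-5.53197536e-01  4.67528940e-01  1.80355081e+00 -7.88724769e-04
  8.07324245e-01 -9.80174619e-01] [ 9.40629537e-05 -2.38584517e-03 -2.61720528e-04  5.81116319e-04
 -1.47349112e-03 -1.01176717e-03]
```

Emit:
jog_arm([
  [0,0,0,-7,150],
  [0,0,0,-7,150],
  [0,0,0,-7,150],
  [0,0,0,-7,150],
  [0,0,0,-7,150],
  [0,0,0,-7,150],
  [0,0,0,-7,150],
  [0,0,0,-7,150],
  [0,0,0,-7,150],
  [0,0,0,-7,150],
])

```text
t: 6.78
tcp_pos: [0.4912, -0.1734, 0.1636]
tool_rot: [0.931, 0.364, -0.018, 0.026]
force: [-0.3, 0.4, 0.4]
finger_gap: 0.414
```

Emit:
jog_arm([
  [0,0,0,-7,150],
  [0,0,0,-7,150],
  [0,0,0,-7,150],
  [0,0,0,-7,150],
  [0,0,0,-7,150],
  [0,0,0,-7,150],
  [0,0,0,-7,150],
  [0,0,0,-7,150],
  [0,0,0,-7,150],
  [0,0,0,-7,150],
])

```text
t: 7.62
tcp_pos: [0.4914, -0.1728, 0.1637]
tool_rot: [0.968, -0.249, -0.03, 0.011]
force: [-0.0, -0.2, -0.2]
finger_gap: 0.411
```

Emit:
jog_arm([
  [0,0,0,-7,150],
  [0,0,0,-7,150],
  [0,0,0,-7,150],
  [0,0,0,-7,150],
  [0,0,0,-5,150],
  [0,0,0,0,150],
  [0,0,0,0,150],
])

```text
t: 8.2
tcp_pos: [0.4915, -0.1732, 0.1636]
tool_rot: [0.853, -0.521, -0.032, 0.001]
force: [-0.1, 0.2, 0.1]
finger_gap: 0.41
```

```bash
cat >> h.py <<'E'
def stt():
    st=sense(); r=R.from_quat(st['tool_rot']).as_matrix(); q=st['q']
    print('t',round(st['t'],2),'tcp',np.round(st['tcp_pos'],4),'jaw',round(np.degrees(np.arctan2(r[1,1],r[0,1])),2),'toolz',np.round(r[:,2],4),'q',np.round(q,3),'F',np.round(st['force'],1),'gap',round(st['finger_gap'],3))
E
python3 -c "
from h import *
stt()"
```

```text
t 8.2 tcp [ 0.4915 -0.1732  0.1636] jaw -152.84 toolz [-0.0554  0.0307 -0.998 ] q [-0.552  0.508  1.715 -0.003  0.983  2.119] F [-0.1  0.2  0.1] gap 0.41
```

Emit:
jog_arm([
  [0,0,2,-3,150],
  [0,0,2,0,150],
  [0,0,2,0,150],
  [0,0,2,0,150],
  [0,0,0,0,150],
  [0,0,0,0,150],
])

```text
t: 8.7
tcp_pos: [0.4898, -0.1719, 0.2453]
tool_rot: [0.842, -0.539, -0.034, 0.001]
force: [-1.1, 0.6, -0.8]
finger_gap: 0.414
```

Emit:
jog_arm([
  [0,0,-4,0,150],
  [0,0,-4,0,150],
  [0,0,-4,0,150],
  [0,0,-4,0,150],
  [0,0,0,0,150],
  [0,0,0,0,150],
])

```text
t: 9.2
tcp_pos: [0.4899, -0.1716, 0.0782]
tool_rot: [0.844, -0.536, -0.032, 0.001]
force: [-0.0, -0.3, 0.9]
finger_gap: 0.41
```

```bash
python3 -c "
from h import *
stt()"
```

```text
t 9.2 tcp [ 0.4899 -0.1716  0.0782] jaw -154.78 toolz [-0.0542  0.0326 -0.998 ] q [-5.520e-01  6.450e-01  1.777e+00 -1.000e-03  7.830e-01  2.151e+00] F [-0.  -0.3  0.9] gap 0.41
```

Emit:
jog_arm([
  [-3,1.7,0,0,150],
  [-3,1.7,0,0,150],
])

```text
t: 9.37
tcp_pos: [0.4368, -0.1424, 0.0793]
tool_rot: [0.844, -0.536, -0.025, 0.001]
force: [-1.3, 0.4, -0.7]
finger_gap: 0.41
```

Emit:
jog_arm([
  [0,0,0,0,150],
  [0,0,0,0,150],
])

```text
t: 9.53
tcp_pos: [0.4305, -0.1381, 0.0825]
tool_rot: [0.844, -0.535, -0.028, 0.001]
force: [0.3, -0.2, 0.4]
finger_gap: 0.409
```

Emit:
jog_arm([
  [1,-0.6,0,0,150],
  [1,-0.6,0,0,150],
  [1,-0.6,0,0,150],
  [1,-0.6,0,0,150],
  [1,-0.6,0,0,150],
  [0,0,0,0,150],
  [0,0,0,0,150],
])

```text
t: 10.12
tcp_pos: [0.4931, -0.1754, 0.0951]
tool_rot: [0.845, -0.534, -0.015, 0.001]
force: [0.0, 0.3, -0.7]
finger_gap: 0.413
```

Emit:
jog_arm([
  [-3,1.7,0,0,150],
  [-3,1.7,0,0,150],
  [0,0,0,0,150],
  [0,0,0,0,150],
])

```text
t: 10.45
tcp_pos: [0.434, -0.1422, 0.0982]
tool_rot: [0.846, -0.534, -0.011, 0.001]
force: [0.0, -1.2, -0.6]
finger_gap: 0.41
```

Emit:
jog_arm([
  [1,-0.6,0,0,150],
  [1,-0.6,0,0,150],
  [1,-0.6,0,0,150],
  [1,-0.6,0,0,150],
  [1,-0.6,0,0,150],
  [0,0,0,0,150],
  [0,0,0,0,150],
])

```text
t: 11.03
tcp_pos: [0.4897, -0.1755, 0.1008]
tool_rot: [0.846, -0.533, -0.008, 0.001]
force: [0.1, 0.4, 0.6]
finger_gap: 0.417
```

```bash
python3 -c "
from h import *
stt()"
```

```text
t 11.03 tcp [ 0.4897 -0.1755  0.1008] jaw -154.48 toolz [-0.015   0.008  -0.9999] q [-5.580e-01  5.940e-01  1.796e+00 -2.000e-03  7.690e-01  2.139e+00] F [0.1 0.4 0.6] gap 0.417
```

Emit:
jog_arm([
  [-0.1,0.3,-2,-1,150],
  [0,0,-2,0,150],
  [0,0,-1,0,150],
  [0,0,0,0,150],
  [0,0,0,0,150],
])

```text
t: 11.45
tcp_pos: [0.4894, -0.1728, 0.0504]
tool_rot: [0.841, -0.541, -0.007, 0.001]
force: [0.3, -0.9, -0.1]
finger_gap: 0.41
```

Run:
```python
from h import *
stt(); s=snap('wrist','w4')
im=s['img'].astype(int); r,g,b=im[...,0],im[...,1],im[...,2]
m=(r>g+60)&(r>b+60);m[300:]=0; v,u=np.nonzero(m); c1=onz(s,u.mean(),v.mean(),.02)
m=(b>r+40); v,u=np.nonzero(m); print(c1, u.min(),u.max(),v.min(),v.max())
print(dep(s,u.mean(),v.mean()))
P=cloud(s); k=m&(P[...,2]>.036); print(P[k].mean(0),P[k].min(0),P[k].max(0))
```

```text
t 11.45 tcp [ 0.4894 -0.1728  0.0504] jaw -155.51 toolz [-0.0128  0.0068 -0.9999] q [-5.540e-01  6.830e-01  1.824e+00 -2.000e-03  6.490e-01  2.161e+00] F [ 0.3 -0.9 -0.1] gap 0.41
[ 0.50724434 -0.21307598  0.02      ] 247 261 217 252
[ 0.49015822 -0.17514621  0.04024916]
[ 0.49014899 -0.17511257  0.0403351 ] [ 0.4819172  -0.23685463  0.03822501] [ 0.52076788 -0.16285596  0.19088492]
```

View pics/w4.png

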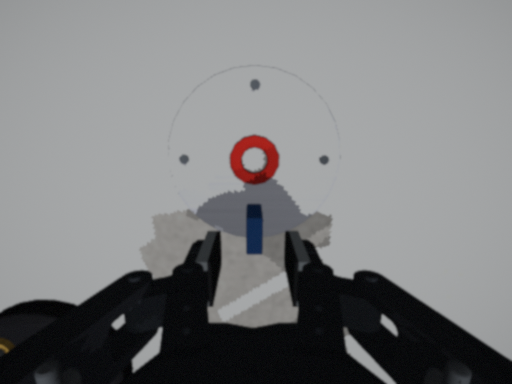

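Emit:
jog_arm([
  [0,0,-1.3,0,150],
  [0,0,-1,0,150],
  [0,0,-0.7,0,150],
  [0,0,0,0,150],
  [0,0,0,0,150],
])

```text
t: 11.92
tcp_pos: [0.491, -0.1736, 0.0223]
tool_rot: [0.841, -0.541, -0.005, 0.001]
force: [-0.4, -0.4, 0.1]
finger_gap: 0.413
```

```bash
python3 -c "
from h import *
stt()"
```

```text
t 11.92 tcp [ 0.491  -0.1736  0.0223] jaw -155.49 toolz [-0.0082  0.004  -1.    ] q [-5.540e-01  7.360e-01  1.832e+00 -2.000e-03  5.830e-01  2.161e+00] F [-0.4 -0.4  0.1] gap 0.413
```

Emit:
jog_arm([
  [-0.2,0,-0.4,0,150],
  [0,0,0,0,200],
  [0,0,0,0,255],
  [0,0,0,0,255],
  [0,0,0,0,255],
  [0,0,0,0,255],
  [0,0,0,0,255],
  [0,0,0,0,255],
], squeeze=100)

```text
t: 12.58
tcp_pos: [0.4891, -0.174, 0.0193]
tool_rot: [0.841, -0.541, -0.004, 0.0]
force: [-0.4, -0.3, -1.3]
finger_gap: 0.095
```

```bash
python3 -c "
from h import *
stt()"
```

```text
t 12.58 tcp [ 0.4891 -0.174   0.0193] jaw -155.52 toolz [-0.0068  0.0032 -1.    ] q [-5.570e-01  7.410e-01  1.838e+00 -2.000e-03  5.700e-01  2.159e+00] F [-0.4 -0.3 -1.3] gap 0.095
```

Emit:
jog_arm([
  [0,0,1,0,255],
  [0,0,2,0,255],
  [0,0,2,0,255],
  [0,0,2,0,255],
  [0,0,2,0,255],
  [0,0,2,0,255],
  [0,0,1,0,255],
  [0,0,0,0,255],
  [0,0,0,0,255],
])

```text
t: 13.33
tcp_pos: [0.4849, -0.1708, 0.1466]
tool_rot: [0.841, -0.541, -0.008, 0.0]
force: [0.2, 1.3, -2.7]
finger_gap: 0.09
```

Run:
```python
from h import *
stt(); s=snap('wrist','w5'); s=snap('side','s5')
im=s['img'][:,:,::-1]; cv2.imwrite('pics/s5c.png',cv2.resize(im[130:250,200:350],None,fx=5,fy=5,interpolation=cv2.INTER_CUBIC))
```

```text
t 13.33 tcp [ 0.4849 -0.1708  0.1466] jaw -155.49 toolz [-0.0136  0.008  -0.9999] q [-5.560e-01  5.100e-01  1.780e+00 -1.000e-03  8.670e-01  2.158e+00] F [ 0.2  1.3 -2.7] gap 0.09
```

View pics/w5.png

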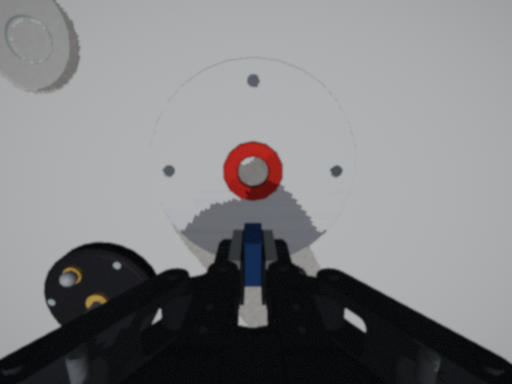

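View pics/s5c.png

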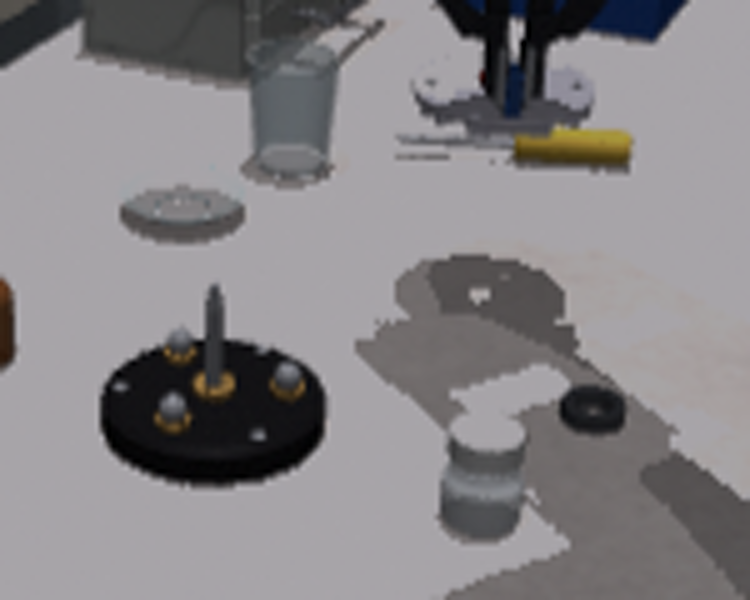

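Plate hangs level from the fin (wrist: collar at (253,171)); side crop: balls (180,341), (288,376), (173,405), shaft tip (214,287).

Run:
```python
from h import *
s=dict(np.load('s5.npz'))
f=lambda u,v:(200+(u+.5)/5-.5,130+(v+.5)/5-.5)
t=onz(s,*f(214,287),.09); print('tip',t)
B=[]
for u,v in [(180,341),(288,376),(173,405)]:
    p=onz(s,*f(u,v),.033); B.append(p)
B=np.array(B); c=B.mean(0); print('c',c)
for p in B: d=p-c; print(p,np.hypot(*d[:2]),np.degrees(np.arctan2(d[1],d[0])))
w=dict(np.load('w5.npz')); im=w['img'].astype(int); r,g,b=im[...,0],im[...,1],im[...,2]
m=(r>g+60)&(r>b+60);m[300:]=0; 
(x,y),rad=cv2.minEnclosingCircle(cv2.findNonZero(m.astype(np.uint8))); tcp=np.array([.4849,-.1708,.1466])
k=onz(w,x,y,.1466-.0193+.02); print(k-tcp, np.linalg.norm((k-tcp)[:2]))
P=cloud(w); Q=P[190:240:10,170:340:20]; Q=P[90:130:6,180:330:15].reshape(-1,3); A=np.c_[Q[:,:2],np.ones(len(Q))]; ok=(Q[:,2]>.1); print(ok.sum(),np.linalg.lstsq(A[ok],Q[ok,2],rcond=None)[0],Q[ok,2].mean())
```

```text
tip [0.58609898 0.02173847 0.09      ]
c [0.58706213 0.01952162 0.033     ]
[ 0.6206928  -0.00372164  0.033     ] 0.04088118441923271 -34.649611895485144
[0.54851675 0.00293598 0.033     ] 0.04196224206127708 -156.71834167096307
[0.59197683 0.05935051 0.033     ] 0.04013097237052527 82.9655201973642
[ 0.01836736 -0.03865579  0.0007    ] 0.042797550730252425
70 [-0.02682591  0.02492689  0.15909117] 0.1392936134666457
```

Emit:
jog_arm([
  [0.6,2,0,3,255],
  [0.6,2,0,3,255],
  [0.6,2,0,3,255],
  [0.6,2,0,3,255],
  [0.6,2,0,3,255],
  [0.6,2,0,3,255],
  [0.6,2,0,3,255],
  [0.6,2,0,3,255],
  [0.6,2,0,2,255],
  [0,0,0,0,255],
])

```text
t: 14.27
tcp_pos: [0.5326, 0.0175, 0.1333]
tool_rot: [0.944, -0.33, -0.021, 0.005]
force: [-0.3, 0.5, -2.6]
finger_gap: 0.093
```

Emit:
jog_arm([
  [0,0,0,0,255],
  [0,0,0,0,255],
])

```text
t: 14.43
tcp_pos: [0.531, 0.0187, 0.1309]
tool_rot: [0.944, -0.329, -0.023, 0.005]
force: [0.2, -0.2, -2.6]
finger_gap: 0.092
```

```bash
python3 -c "
from h import *
stt()"
```

```text
t 14.43 tcp [0.531  0.0187 0.1309] jaw -128.39 toolz [-0.0469  0.0054 -0.9989] q [-0.174  0.564  1.726 -0.004  0.899  2.07 ] F [ 0.2 -0.2 -2.6] gap 0.092
```

Emit:
jog_arm([
  [-3,0.5,1,0,255],
  [-3,0.5,0.5,0,255],
  [0,0,0,0,255],
  [0,0,0,0,255],
])

```text
t: 14.77
tcp_pos: [0.4677, 0.0259, 0.1436]
tool_rot: [0.943, -0.331, -0.025, 0.006]
force: [0.7, -0.4, -2.3]
finger_gap: 0.09
```

Emit:
jog_arm([
  [1,0.3,0,1,255],
  [1,0.3,0,1,255],
  [1,0.3,0,0,255],
  [1,0.3,0,0,255],
  [1,0.3,0,0,255],
  [1,0,0,0,255],
  [1,0,0,0,255],
  [0,0,0,0,255],
  [0,0,0,0,255],
])

```text
t: 15.52
tcp_pos: [0.5557, 0.0386, 0.1424]
tool_rot: [0.949, -0.314, -0.02, 0.005]
force: [0.2, 0.6, -2.4]
finger_gap: 0.089
```

```bash
python3 -c "
from h import *
stt()"
```

```text
t 15.52 tcp [0.5557 0.0386 0.1424] jaw -126.57 toolz [-0.0407  0.0023 -0.9992] q [-0.13   0.572  1.658 -0.004  0.953  2.082] F [ 0.2  0.6 -2.4] gap 0.089
```

Emit:
jog_arm([
  [-0.5,0.6,0,1,255],
  [0,0,0,0,255],
  [0,0,0,0,255],
])

```text
t: 15.77
tcp_pos: [0.5507, 0.045, 0.1416]
tool_rot: [0.952, -0.305, -0.02, 0.006]
force: [0.1, 0.1, -2.2]
finger_gap: 0.093
```

Run:
```python
from h import *
stt(); w=snap('wrist','w6'); s=snap('side','s6'); t=snap('top','t6')
im=s['img'][:,:,::-1]; a=cv2.resize(im[130:250,200:300],None,fx=4,fy=4,interpolation=cv2.INTER_CUBIC)
im=t['img'][:,:,::-1]; b=cv2.resize(im[140:260,200:300],None,fx=4,fy=4,interpolation=cv2.INTER_CUBIC)
cv2.imwrite('pics/c6.png',np.hstack([a,b]))
```

```text
t 15.77 tcp [0.5507 0.045  0.1416] jaw -125.45 toolz [-0.0418  0.0017 -0.9991] q [-0.119  0.568  1.669 -0.004  0.946  2.073] F [ 0.1  0.1 -2.2] gap 0.093
```

View pics/w6.png

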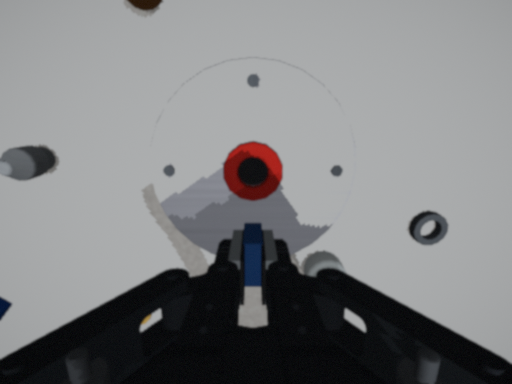

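View pics/c6.png

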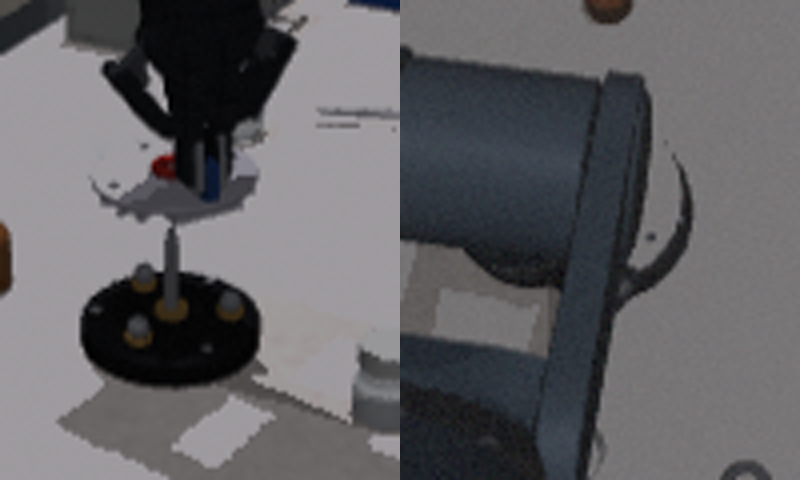

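Run:
```python
from h import *
w=dict(np.load('w6.npz')); im=w['img'].astype(int); r,g,b=im[...,0],im[...,1],im[...,2]
m=(r>g+60)&(r>b+60);m[300:]=0
(x,y),rad=cv2.minEnclosingCircle(cv2.findNonZero(m.astype(np.uint8)))
for z in (.139,.142): print(x,y,onz(w,x,y,z))
P=cloud(w); print(P[m].mean(0))
Q=P[90:130:6,180:330:15].reshape(-1,3); A=np.c_[Q[:,:2],np.ones(len(Q))]; print(np.linalg.lstsq(A,Q[:,2],rcond=None)[0],Q[:,2].mean())
a=im[140:200,220:285].astype(np.uint8)[:,:,::-1]; cv2.imwrite('pics/z6.png',cv2.resize(cv2.convertScaleAbs(a,alpha=2),None,fx=8,fy=8,interpolation=cv2.INTER_CUBIC))
s=dict(np.load('s6.npz')); P=cloud(s); im=s['img'].astype(int); r,g,b=im[...,0],im[...,1],im[...,2]
m=(r>g+50)&(r>b+50); m[:150]=0;m[200:]=0;m[:,:225]=0;m[:,255:]=0; v,u=np.nonzero(m); print(u.min(),u.max(),v.min(),v.max(),P[m].mean(0))
```

```text
252.74615478515625 170.73216247558594 [0.58572448 0.02047288 0.139     ]
252.74615478515625 170.73216247558594 [0.58632343 0.02013493 0.142     ]
[0.58633406 0.02009595 0.13973754]
[ 0.0305186  -0.04271181  0.11626315] 0.1347566950363108
238 242 169 173 [0.59169936 0.02655517 0.14065253]
```

View pics/z6.png

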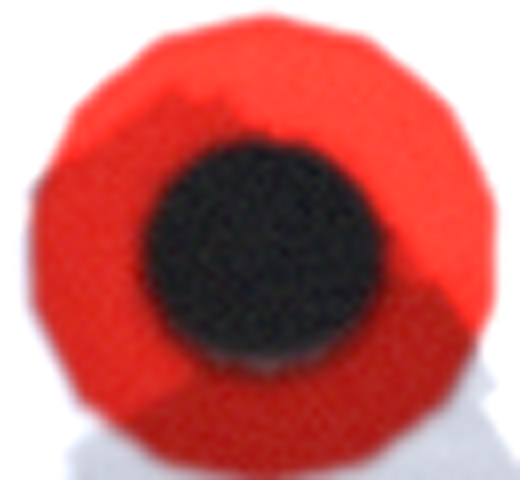

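Emit:
jog_arm([
  [0,0,-1,-0.3,255],
  [0,0,-1,0,255],
  [0,0,-1,0,255],
  [0,0,-0.7,0,255],
  [0,0,0,0,255],
  [0,0,0,0,255],
])

```text
t: 16.42
tcp_pos: [0.5492, 0.0446, 0.1002]
tool_rot: [0.951, -0.308, -0.021, 0.006]
force: [0.1, 0.1, -1.9]
finger_gap: 0.091
```

Run:
```python
from h import *
stt(); w=snap('wrist','w7'); s=snap('side','s7')
a=cv2.resize(s['img'][130:250,200:300,::-1],None,fx=4,fy=4,interpolation=cv2.INTER_CUBIC)
b=cv2.resize(cv2.convertScaleAbs(w['img'][120:220,200:300,::-1],alpha=1.5),(400,480),interpolation=cv2.INTER_CUBIC)
cv2.imwrite('pics/c7.png',np.hstack([a,b]))
```

```text
t 16.42 tcp [0.5492 0.0446 0.1002] jaw -125.83 toolz [-0.0437  0.0021 -0.999 ] q [-0.12   0.631  1.698 -0.004  0.856  2.079] F [ 0.1  0.1 -1.9] gap 0.091
```

View pics/c7.png

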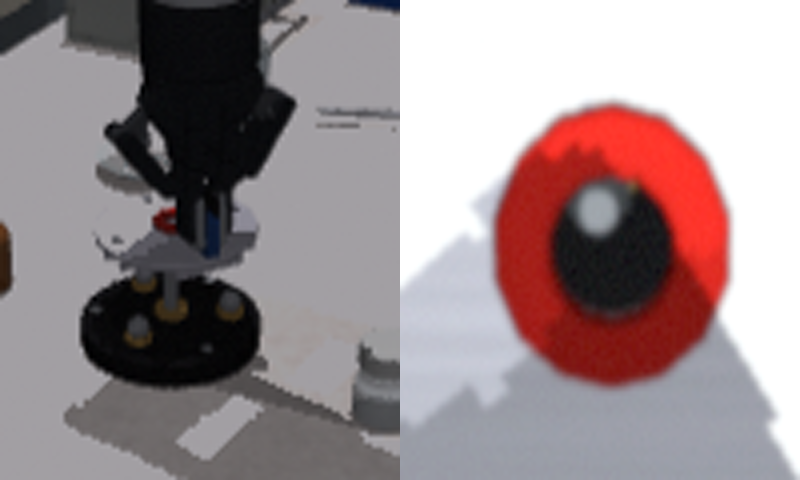

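Run:
```python
from h import *
w=dict(np.load('w7.npz')); im=w['img'].astype(int); r,g,b=im[...,0],im[...,1],im[...,2]
m=(r>g+60)&(r>b+60);m[300:]=0
(x,y),rad=cv2.minEnclosingCircle(cv2.findNonZero(m.astype(np.uint8)))
print(x,y,[onz(w,x,y,z) for z in (.098,.101)],cloud(w)[m].mean(0))
print(onz(w,249.5,163.1,.09),dep(w,249.5,163.1))
```

```text
252.85873413085938 170.58888244628906 [array([0.58425315, 0.01975378, 0.098     ]), array([0.58485535, 0.01941302, 0.101     ])] [0.58467383 0.01948971 0.09830511]
[0.58708745 0.01970382 0.09      ] [0.58685819 0.01984756 0.08865834]
```

Emit:
jog_arm([
  [0.3,0,0,0,255],
  [0.1,0,-1,0,255],
  [0.1,0,-1,0,255],
  [0,0,-1,0,255],
  [0,0,0,0,255],
  [0,0,0,0,255],
])

```text
t: 17.02
tcp_pos: [0.5545, 0.0445, 0.0685]
tool_rot: [0.951, -0.308, -0.021, 0.006]
force: [-0.1, -0.5, -3.1]
finger_gap: 0.093
```

Run:
```python
from h import *
stt(); w=snap('wrist','w8'); s=snap('side','s8')
a=cv2.resize(s['img'][130:250,200:300,::-1],None,fx=4,fy=4,interpolation=cv2.INTER_CUBIC)
b=cv2.resize(cv2.convertScaleAbs(w['img'][120:220,200:300,::-1],alpha=1.5),(400,480),interpolation=cv2.INTER_CUBIC)
cv2.imwrite('pics/c8.png',np.hstack([a,b]))
im=w['img'].astype(int); r,g,b=im[...,0],im[...,1],im[...,2]
m=(r>g+60)&(r>b+60);m[300:]=0
(x,y),rad=cv2.minEnclosingCircle(cv2.findNonZero(m.astype(np.uint8)))
print(x,y,cloud(w)[m].mean(0))
```

```text
t 17.02 tcp [0.5545 0.0445 0.0685] jaw -125.84 toolz [-0.0436  0.0018 -0.999 ] q [-0.119  0.688  1.7   -0.005  0.797  2.081] F [-0.1 -0.5 -3.1] gap 0.093
252.85960388183594 170.63754272460938 [0.59047126 0.0191379  0.06683204]
```

View pics/c8.png

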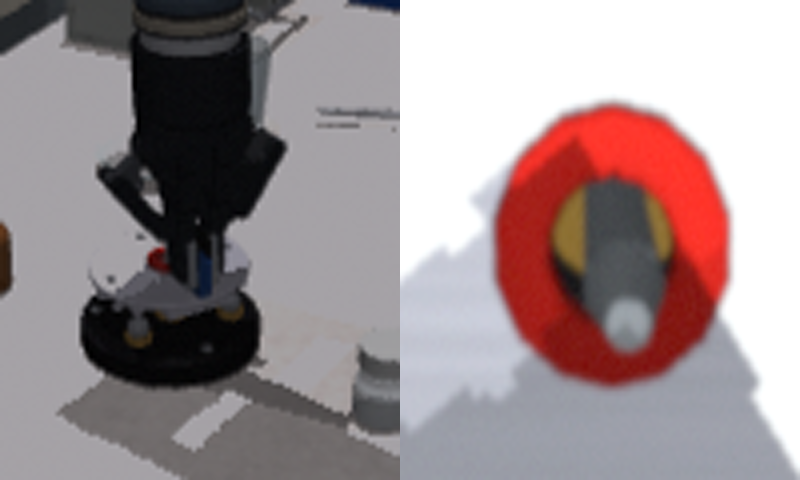

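Emit:
jog_arm([
  [-0.3,0,0,0,255],
  [0,0,0,0,255],
  [0,0,0,0,255],
])

```text
t: 17.37
tcp_pos: [0.5527, 0.0445, 0.0695]
tool_rot: [0.951, -0.308, -0.019, 0.005]
force: [0.2, 0.1, -3.4]
finger_gap: 0.093
```

Run:
```python
from h import *
stt(); w=snap('wrist','w9'); s=snap('side','s9')
a=cv2.resize(s['img'][150:230,210:290,::-1],None,fx=5,fy=6,interpolation=cv2.INTER_CUBIC)
b=cv2.resize(cv2.convertScaleAbs(w['img'][120:220,200:300,::-1],alpha=1.5),(400,480),interpolation=cv2.INTER_CUBIC)
cv2.imwrite('pics/c9.png',np.hstack([a,b]))
im=w['img'].astype(int); r,g,b=im[...,0],im[...,1],im[...,2]
m=(r>g+60)&(r>b+60);m[300:]=0
(x,y),rad=cv2.minEnclosingCircle(cv2.findNonZero(m.astype(np.uint8)))
print(x,y,cloud(w)[m].mean(0))
```

```text
t 17.37 tcp [0.5527 0.0445 0.0695] jaw -125.84 toolz [-0.0401  0.0015 -0.9992] q [-0.119  0.684  1.707 -0.005  0.791  2.08 ] F [ 0.2  0.1 -3.4] gap 0.093
252.85960388183594 170.63754272460938 [0.58832281 0.01928179 0.06793539]
```

View pics/c9.png

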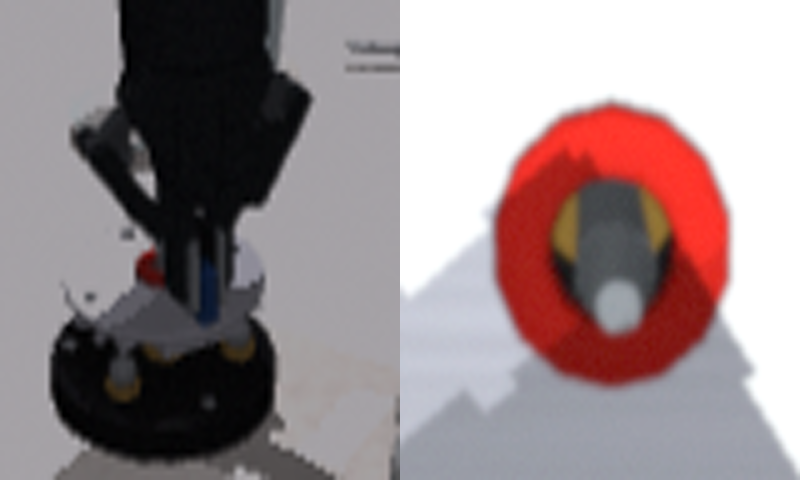

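Emit:
jog_arm([
  [0,0,-0.5,0,255],
  [0,0,-0.4,0,255],
  [0,0,0,0,255],
])

```text
t: 17.72
tcp_pos: [0.5533, 0.0445, 0.0605]
tool_rot: [0.951, -0.308, -0.018, 0.005]
force: [-0.2, -0.8, -2.6]
finger_gap: 0.095
```

Emit:
jog_arm([
  [0,0,-0.3,0,255],
  [0,0,0,0,255],
])

```text
t: 17.88
tcp_pos: [0.5534, 0.0445, 0.0569]
tool_rot: [0.951, -0.308, -0.018, 0.005]
force: [-0.1, 0.8, -2.6]
finger_gap: 0.091
```

Emit:
jog_arm([
  [0,0,-0.2,0,255],
  [0,0,0,0,255],
])

```text
t: 18.05
tcp_pos: [0.5533, 0.0444, 0.056]
tool_rot: [0.951, -0.307, -0.018, 0.005]
force: [-0.9, 0.8, 0.5]
finger_gap: 0.094
```

Emit:
jog_arm([
  [0,0,-0.2,0,255],
  [0,0,0,0,255],
])

```text
t: 18.22
tcp_pos: [0.5534, 0.0444, 0.0561]
tool_rot: [0.952, -0.307, -0.018, 0.006]
force: [0.0, 0.3, -0.2]
finger_gap: 0.093
```

Run:
```python
from h import *
stt()
```

```text
t 18.22 tcp [0.5534 0.0444 0.0561] jaw -125.7 toolz [-3.730e-02  2.000e-04 -9.993e-01] q [-0.119  0.706  1.712 -0.006  0.761  2.08 ] F [ 0.   0.3 -0.2] gap 0.093
```

Emit:
jog_arm([
  [0,0,0,0,190],
  [0,0,0,0,170],
  [0,0,0,0,150],
  [0,0,0,0,150],
  [0,0,0,0,150],
])

```text
t: 18.63
tcp_pos: [0.5552, 0.0441, 0.0568]
tool_rot: [0.952, -0.307, -0.016, 0.005]
force: [-0.5, 0.4, -0.1]
finger_gap: 0.413
```

Emit:
jog_arm([
  [0,0,1,0,150],
  [0,0,2,0,150],
  [0,0,2,0,150],
  [0,0,3,0,150],
  [0,0,3,0,150],
  [0,0,0,0,150],
  [0,0,0,0,150],
])

```text
t: 19.22
tcp_pos: [0.5533, 0.0441, 0.1728]
tool_rot: [0.952, -0.307, -0.018, 0.006]
force: [-0.4, 1.0, 0.1]
finger_gap: 0.412
```

Run:
```python
from h import *
stt(); w=snap('wrist','w10'); s=snap('side','s10')
a=cv2.resize(s['img'][150:230,200:300,::-1],None,fx=7,fy=7,interpolation=cv2.INTER_CUBIC)
cv2.imwrite('pics/c10.png',a)
```

```text
t 19.22 tcp [0.5533 0.0441 0.1728] jaw -125.75 toolz [-3.700e-02  1.000e-04 -9.993e-01] q [-0.119  0.524  1.641 -0.005  1.013  2.078] F [-0.4  1.   0.1] gap 0.412
```

View pics/c10.png

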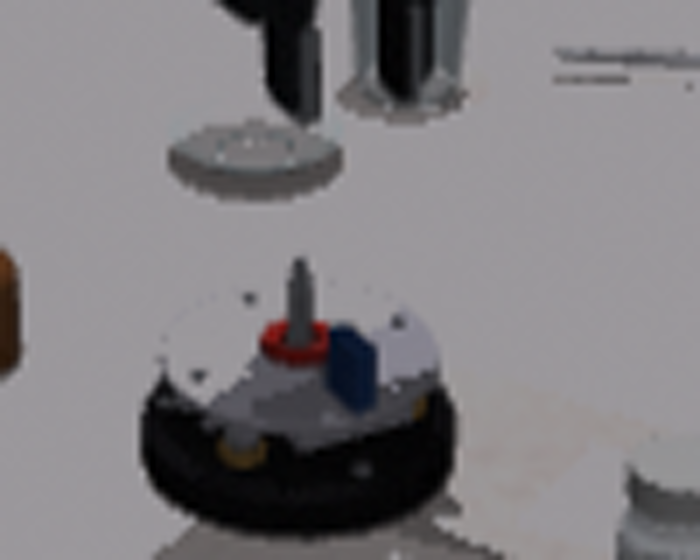

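View pics/w10.png

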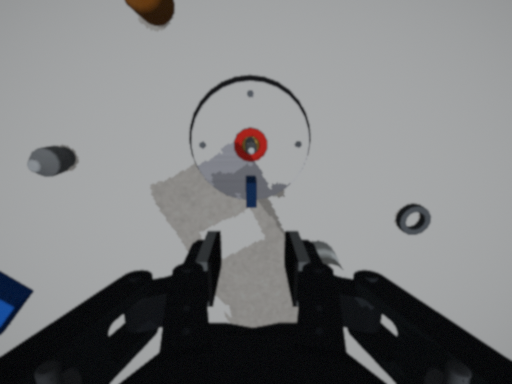

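Plate sits on the base (side crop: collar (295,342), fin (352,368)); checking its height and tilt against the bench from depth.

Run:
```python
from h import *
for n in ('w10','s10'):
    w=dict(np.load(n+'.npz')); P=cloud(w); im=w['img'].astype(int); r,g,b=im[...,0],im[...,1],im[...,2]
    d=np.hypot(P[...,0]-.5865,P[...,1]-.02)
    lum=r+g+b
    pl=(d<.052)&(d>.02)&(abs(P[...,2]-.05)<.012)&(abs(b-r)<30)
    be=(d>.08)&(d<.12)&(abs(P[...,2])<.006)
    for nm,m in (('plate',pl),('bench',be)):
        Q=P[m]; A=np.c_[Q[:,:2]-[.5865,.02],np.ones(len(Q))]; c=np.linalg.lstsq(A,Q[:,2],rcond=None)[0]; print(n,nm,m.sum(),c,np.std(Q[:,2]-A@c))
    m=(r>g+60)&(r>b+60)&(d<.03); print('collar',P[m].mean(0))
    m=(b>r+40)&(d<.07)&(P[...,2]>.072); Q=P[m]; print('fin',Q.mean(0), np.degrees(np.arctan2(Q[:,1].mean()-.0198,Q[:,0].mean()-.587)))
w=dict(np.load('w10.npz')); im=w['img'][:,:,::-1]
cv2.imwrite('pics/z10.png',cv2.resize(cv2.convertScaleAbs(im[65:215,180:320],alpha=1.2),None,fx=4,fy=4,interpolation=cv2.INTER_CUBIC))
```

```text
w10 plate 8045 [-0.00020367 -0.00033264  0.04783684] 0.0007856793384065058
w10 bench 21205 [-0.00047038  0.00010076 -0.00132844] 0.0007408849290245484
collar [0.58727411 0.01930898 0.05356466]
fin [0.55418859 0.04335618 0.07800742] 144.32443288314906
s10 plate 403 [-0.00256574 -0.00094449  0.04948854] 0.0020895163649968817
s10 bench 1424 [0.00017678 0.00147595 0.0002116 ] 0.0010584976914657664
collar [0.58910292 0.01785546 0.05514601]
fin [nan nan nan] nan<stdin>:11: RuntimeWarning: Mean of empty slice.
  ret = um.true_divide(
  ret = ret.dtype.type(ret / rcount)
```

View pics/z10.png

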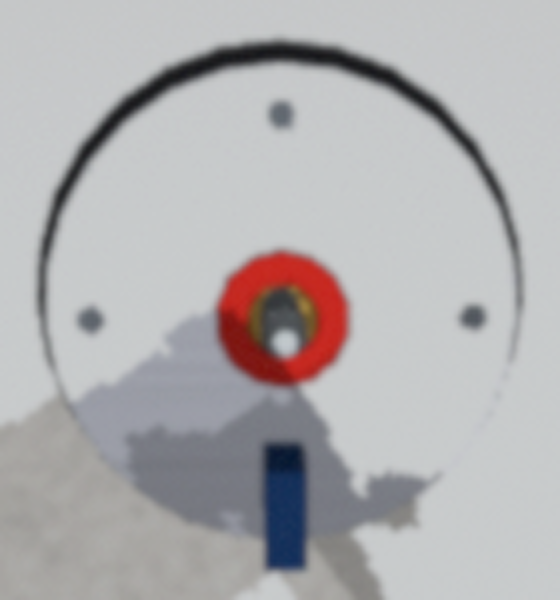

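Emit:
jog_arm([
  [-0.6,2.3,0,0,120],
  [-0.6,2.3,0,0,120],
  [-0.6,2.3,-0.5,0,120],
  [-0.6,2.3,-0.5,0,120],
  [-0.6,2.3,-0.5,0,120],
  [-0.6,2.3,-0.5,0,120],
  [-0.6,2.3,0,0,120],
  [-0.6,2.3,0,0,120],
  [0,0,0,0,120],
  [0,0,0,0,120],
])

```text
t: 20.15
tcp_pos: [0.4949, 0.2324, 0.1381]
tool_rot: [0.95, -0.309, -0.029, 0.012]
force: [0.2, -0.3, 0.8]
finger_gap: 0.533
```

Run:
```python
from h import *
stt(); w=snap('wrist','w11')
```

```text
t 20.15 tcp [0.4949 0.2324 0.1381] jaw -126.01 toolz [-0.0626 -0.0044 -0.998 ] q [0.229 0.573 1.673 0.012 0.957 2.422] F [ 0.2 -0.3  0.8] gap 0.533
```

View pics/w11.png

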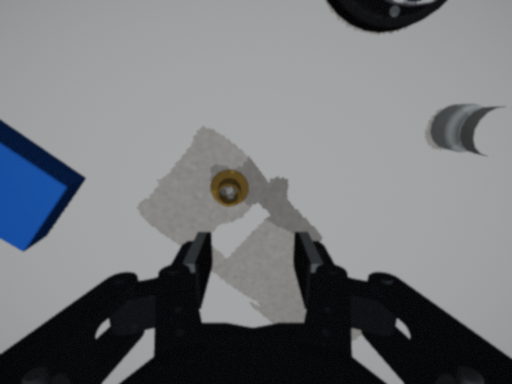

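Emit:
jog_arm([
  [0,0,0,7,120],
  [0,0,0,7,120],
  [0,0,0,7,120],
  [0,0,0,7,120],
  [0,0,0,7,120],
  [0,0,0,7,120],
  [0,0,0,7,120],
  [0,0,0,7,120],
  [0,0,0,7,120],
  [0,0,0,7,120],
])

```text
t: 21.03
tcp_pos: [0.4968, 0.2189, 0.1328]
tool_rot: [0.952, 0.305, -0.021, 0.031]
force: [-1.1, -0.2, 0.1]
finger_gap: 0.53
```

Emit:
jog_arm([
  [0,0,0,7,120],
  [0,0,0,7,120],
  [0,0,0,7,120],
  [0,0,0,7,120],
  [0,0,0,7,120],
  [0,0,0,7,120],
  [0,0,0,7,120],
  [0,0,0,7,120],
  [0,0,0,7,120],
  [0,0,0,7,120],
])

```text
t: 21.87
tcp_pos: [0.4995, 0.2043, 0.1288]
tool_rot: [0.593, 0.804, -0.003, 0.038]
force: [0.5, 0.3, -0.4]
finger_gap: 0.529
```

Emit:
jog_arm([
  [0,0,0,7,120],
  [0,0,0,7,120],
  [0,0,0,7,120],
  [0,0,0,7,120],
  [0,0,0,7,120],
  [0,0,0,0,120],
  [0,0,0,0,120],
])

```text
t: 22.45
tcp_pos: [0.5006, 0.1941, 0.1263]
tool_rot: [0.319, 0.947, 0.006, 0.036]
force: [-0.4, -0.0, -0.1]
finger_gap: 0.527
```

Run:
```python
from h import *
stt(); w=snap('wrist','w12')
```

```text
t 22.45 tcp [0.5006 0.1941 0.1263] jaw 52.8 toolz [ 0.0722 -0.0116 -0.9973] q [ 0.175  0.545  1.797 -0.036  0.731 -0.719] F [-0.4 -0.  -0.1] gap 0.527
```

View pics/w12.png

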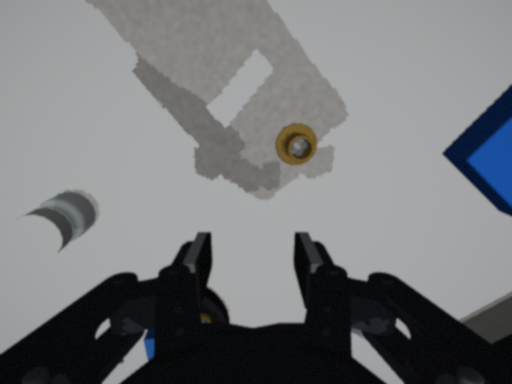

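Run:
```python
from h import *
for n in ('w11','w12'):
    w=dict(np.load(n+'.npz')); im=w['img'].astype(int); r,g,b=im[...,0],im[...,1],im[...,2]
    m=(r>b+40)&(r>g+10); m[230:]=0; k,l,st,c=cv2.connectedComponentsWithStats(m.astype(np.uint8)); i=1+st[1:,4].argmax()
    cnt=max(cv2.findContours((l==i).astype(np.uint8),cv2.RETR_EXTERNAL,cv2.CHAIN_APPROX_NONE)[0],key=len)
    (x,y),rad=cv2.minEnclosingCircle(cnt); P=cloud(w); Q=P[l==i]; h=Q[Q[:,2]>.022]
    print(n,(x,y),rad,onz(w,x,y,.004),'hub',h.mean(0),len(h), Q[:,:2].min(0),Q[:,:2].max(0))
```

```text
w11 (229.2523956298828, 187.6669921875) 18.05796241760254 [0.50080276 0.25141656 0.004     ] hub [0.50013784 0.2522958  0.02435547] 175 [0.48212041 0.2334278 ] [0.51890628 0.27077148]
w12 (296.0689697265625, 143.9310302734375) 20.71263885498047 [0.49890251 0.2523619  0.004     ] hub [0.49772098 0.25203755 0.03253652] 264 [0.43584265 0.23327527] [0.51763791 0.27126694]
```

Emit:
jog_arm([
  [0,2,0,0,120],
  [0,2,0,0,120],
  [0,0,0,0,120],
  [0,0,0,0,120],
])

```text
t: 22.83
tcp_pos: [0.5015, 0.2328, 0.1258]
tool_rot: [0.326, 0.945, 0.005, 0.036]
force: [0.7, 0.9, 0.7]
finger_gap: 0.535
```

Run:
```python
from h import *
stt()
```

```text
t 22.83 tcp [0.5015 0.2328 0.1258] jaw 52.03 toolz [ 0.0714 -0.0136 -0.9974] q [ 0.249  0.563  1.754 -0.045  0.759 -0.626] F [0.7 0.9 0.7] gap 0.535
```

Emit:
jog_arm([
  [3.9,1,0,0,120],
  [0,0,0,0,120],
  [0,0,0,0,120],
])

```text
t: 23.08
tcp_pos: [0.5358, 0.2404, 0.1233]
tool_rot: [0.327, 0.944, 0.002, 0.031]
force: [-1.5, -0.7, -0.7]
finger_gap: 0.531
```

Emit:
jog_arm([
  [-1,-0.2,0,0,120],
  [-1,-0.2,0,0,120],
  [-1,-0.2,0,0,120],
  [-1,-0.2,0,0,120],
  [0,0,0,0,120],
  [0,0,0,0,120],
])

```text
t: 23.58
tcp_pos: [0.4944, 0.2284, 0.1235]
tool_rot: [0.33, 0.943, 0.002, 0.033]
force: [0.7, 1.1, 0.2]
finger_gap: 0.527
```

Emit:
jog_arm([
  [0,0,4,0,120],
  [0,0,0,0,120],
  [0,0,0,0,120],
])

```text
t: 23.83
tcp_pos: [0.4942, 0.2275, 0.1622]
tool_rot: [0.331, 0.943, 0.0, 0.031]
force: [-1.0, -0.0, -0.9]
finger_gap: 0.53
```

Emit:
jog_arm([
  [0,0,-4,0,120],
  [0,0,0,0,120],
  [0,0,0,0,120],
])

```text
t: 24.08
tcp_pos: [0.4981, 0.2281, 0.1213]
tool_rot: [0.332, 0.943, 0.002, 0.033]
force: [1.1, 0.1, 0.5]
finger_gap: 0.525
```

Emit:
jog_arm([
  [3.9,1,0,0,120],
  [0,0,0,0,120],
  [3.9,1,0,0,120],
  [0,0,0,0,120],
  [3.9,1,0,0,120],
  [0,0,0,0,120],
  [3.9,1,0,0,120],
  [0,0,0,0,120],
  [0,0,0,0,120],
])

```text
t: 24.83
tcp_pos: [0.6076, 0.2565, 0.1223]
tool_rot: [0.332, 0.943, -0.01, 0.016]
force: [-0.9, -0.4, -1.3]
finger_gap: 0.53
```

Emit:
jog_arm([
  [-1,-0.2,0,0,120],
  [-1,-0.2,0,0,120],
  [-1,-0.2,0,0,120],
  [-1,-0.2,0,0,120],
  [-1,-0.2,0,0,120],
  [-1,-0.2,0,0,120],
  [0,0,0,0,120],
])

```text
t: 25.42
tcp_pos: [0.5524, 0.2453, 0.1365]
tool_rot: [0.332, 0.943, -0.001, 0.029]
force: [-0.0, -0.4, 0.4]
finger_gap: 0.531
```

Emit:
jog_arm([
  [0,0,0,0,120],
])

```text
t: 25.5
tcp_pos: [0.553, 0.2455, 0.1382]
tool_rot: [0.332, 0.943, -0.001, 0.03]
force: [0.7, 0.6, 0.0]
finger_gap: 0.527
```

Emit:
jog_arm([
  [3.9,1,0,0,120],
  [0,0,0,0,120],
  [3.9,1,0,0,120],
  [0,0,0,0,120],
  [3.9,1,0,0,120],
  [0,0,0,0,120],
  [3.9,1,0,0,120],
  [0,0,0,0,120],
  [0,0,0,0,120],
])

```text
t: 26.25
tcp_pos: [0.6641, 0.274, 0.1231]
tool_rot: [0.332, 0.943, -0.015, 0.008]
force: [-0.6, 0.4, -0.8]
finger_gap: 0.53
```

Emit:
jog_arm([
  [-0.5,-0.1,0,0,120],
  [-0.5,-0.1,0,0,120],
  [-0.5,-0.1,0,0,120],
  [-0.5,-0.1,0,0,120],
])

```text
t: 26.58
tcp_pos: [0.6479, 0.2703, 0.1263]
tool_rot: [0.332, 0.943, -0.012, 0.014]
force: [1.3, -0.0, -0.4]
finger_gap: 0.529
```

Run:
```python
from h import *
stt()
```

```text
t 26.58 tcp [0.6479 0.2703 0.1263] jaw 51.21 toolz [ 0.0176 -0.0314 -0.9994] q [ 0.251  0.745  1.311 -0.04   1.077 -0.624] F [ 1.3 -0.  -0.4] gap 0.529
```

Emit:
jog_arm([
  [-3.5,-0.5,0,0,120],
  [-3.5,-0.5,0,0,120],
  [-3.5,-0.5,0,0,120],
  [-2,-0.2,0,0,120],
  [0,0,0,0,120],
  [0,0,0,0,120],
  [0,0,0,0,120],
])

```text
t: 27.17
tcp_pos: [0.5159, 0.252, 0.1318]
tool_rot: [0.332, 0.943, -0.009, 0.018]
force: [0.0, -0.4, 0.6]
finger_gap: 0.532
```

Run:
```python
from h import *
stt()
```

```text
t 27.17 tcp [0.5159 0.252  0.1318] jaw 51.24 toolz [ 0.0277 -0.0289 -0.9992] q [ 0.278  0.589  1.661 -0.046  0.874 -0.587] F [ 0.  -0.4  0.6] gap 0.532
```

Emit:
jog_arm([
  [-0.8,0,-1.5,0,120],
  [-0.8,0,-1.5,0,120],
  [0,0,-1.5,0,120],
  [0,0,-1.5,0,120],
  [0,0,-1,0,120],
  [0,0,0,0,120],
  [0,0,0,0,120],
])

```text
t: 27.75
tcp_pos: [0.5149, 0.2548, 0.063]
tool_rot: [0.333, 0.943, -0.002, 0.028]
force: [0.8, 0.1, -0.4]
finger_gap: 0.532
```

Run:
```python
from h import *
stt(); w=snap('wrist','w13')
im=w['img'].astype(int); r,g,b=im[...,0],im[...,1],im[...,2]
m=(r>b+40)&(r>g+10); m[280:]=0; k,l,st,c=cv2.connectedComponentsWithStats(m.astype(np.uint8)); i=1+st[1:,4].argmax()
cnt=max(cv2.findContours((l==i).astype(np.uint8),cv2.RETR_EXTERNAL,cv2.CHAIN_APPROX_NONE)[0],key=len)
(x,y),rad=cv2.minEnclosingCircle(cnt); print((x,y),rad,onz(w,x,y,.004))
```

```text
t 27.75 tcp [0.5149 0.2548 0.063 ] jaw 51.13 toolz [ 0.0518 -0.0222 -0.9984] q [ 0.284  0.693  1.716 -0.056  0.69  -0.565] F [ 0.8  0.1 -0.4] gap 0.532
(235.3879852294922, 193.2690887451172) 25.169815063476562 [0.49921823 0.25297003 0.004     ]
```

View pics/w13.png

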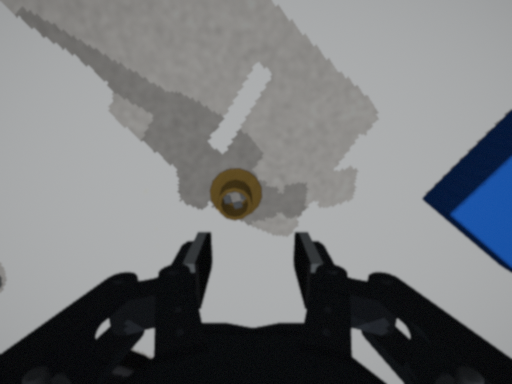

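Emit:
jog_arm([
  [-1.6,-0.2,0,0,120],
  [0,0,0,0,120],
  [0,0,-1.5,0,120],
  [0,0,-1,0,120],
  [0,0,0,0,120],
  [0,0,0,0,120],
])

```text
t: 28.3
tcp_pos: [0.5065, 0.2544, 0.0419]
tool_rot: [0.333, 0.942, 0.002, 0.034]
force: [0.1, 0.2, -0.1]
finger_gap: 0.53
```

Run:
```python
from h import *
stt(); w=snap('wrist','w14')
```

```text
t 28.3 tcp [0.5065 0.2544 0.0419] jaw 51.12 toolz [ 0.0659 -0.0182 -0.9977] q [ 0.288  0.72   1.754 -0.063  0.61  -0.553] F [ 0.1  0.2 -0.1] gap 0.53
```

View pics/w14.png

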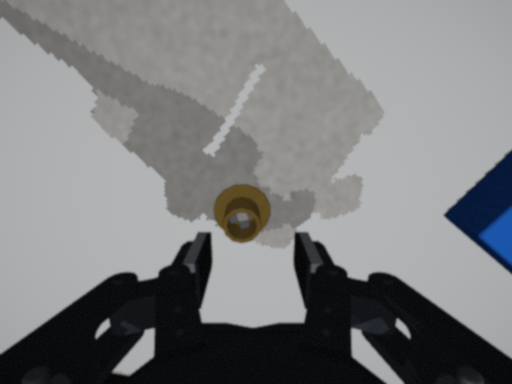

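Emit:
jog_arm([
  [-0.9,-0.2,0,0,120],
  [0,0,0,0,120],
  [0,0,0,0,120],
])

```text
t: 28.6
tcp_pos: [0.4983, 0.2526, 0.0432]
tool_rot: [0.333, 0.942, 0.003, 0.035]
force: [0.5, 0.6, 0.4]
finger_gap: 0.53
```

Emit:
jog_arm([
  [0,0,-1,0,120],
  [0,0,-0.6,0,120],
  [0,0,0,0,120],
  [0,0,0,0,120],
])

```text
t: 28.93
tcp_pos: [0.4984, 0.2527, 0.0263]
tool_rot: [0.333, 0.942, 0.004, 0.036]
force: [-0.1, -0.2, 0.6]
finger_gap: 0.528
```

Run:
```python
from h import *
stt(); w=snap('wrist','w15')
```

```text
t 28.93 tcp [0.4984 0.2527 0.0263] jaw 51.12 toolz [ 0.0701 -0.017  -0.9974] q [ 0.289  0.742  1.782 -0.069  0.556 -0.545] F [-0.1 -0.2  0.6] gap 0.528
```

View pics/w15.png

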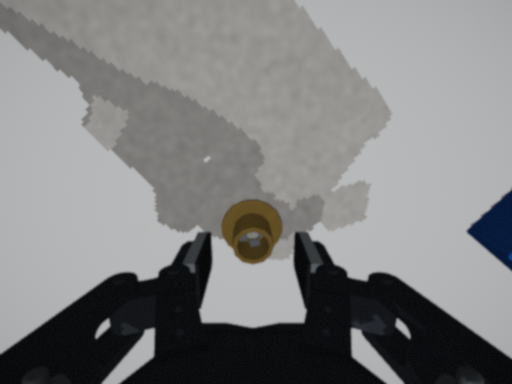

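Emit:
jog_arm([
  [0.1,0,-1,0,120],
  [0,0,-0.6,0,120],
  [0,0,0,0,120],
  [0,0,0,0,120],
])

```text
t: 29.32
tcp_pos: [0.4997, 0.2527, 0.0083]
tool_rot: [0.333, 0.942, 0.004, 0.036]
force: [-0.2, 0.5, -0.3]
finger_gap: 0.531
```

Run:
```python
from h import *
stt()
```

```text
t 29.32 tcp [0.4997 0.2527 0.0083] jaw 51.12 toolz [ 0.07   -0.0171 -0.9974] q [ 0.288  0.776  1.782 -0.073  0.523 -0.541] F [-0.2  0.5 -0.3] gap 0.531
```

Emit:
jog_arm([
  [0,0,-0.2,0,120],
  [0,0,0,0,160],
  [0,0,0,0,200],
  [0,0,0,0,255],
  [0,0,0,0,255],
  [0,0,0,0,255],
  [0,0,0,0,255],
], squeeze=90)

```text
t: 29.9
tcp_pos: [0.4997, 0.2527, 0.0067]
tool_rot: [0.333, 0.942, 0.004, 0.036]
force: [0.5, -0.2, -0.8]
finger_gap: 0.253
```

Run:
```python
from h import *
stt()
```

```text
t 29.9 tcp [0.4997 0.2527 0.0067] jaw 51.12 toolz [ 0.0703 -0.0171 -0.9974] q [ 0.288  0.779  1.782 -0.073  0.519 -0.54 ] F [ 0.5 -0.2 -0.8] gap 0.253
```

Emit:
jog_arm([
  [0,0,1,0,255],
  [0,0,2,0,255],
  [0,0,2,0,255],
  [0,0,2,0,255],
  [0,0,2,0,255],
  [0,0,2,0,255],
  [0,0,1,0,255],
  [0,0,0,0,255],
  [0,0,0,0,255],
])

```text
t: 30.65
tcp_pos: [0.4975, 0.2522, 0.1355]
tool_rot: [0.333, 0.942, 0.004, 0.035]
force: [0.1, -0.2, -0.6]
finger_gap: 0.249
```

Run:
```python
from h import *
stt()
```

```text
t 30.65 tcp [0.4975 0.2522 0.1355] jaw 51.13 toolz [ 0.069  -0.0169 -0.9975] q [ 0.288  0.554  1.731 -0.05   0.796 -0.569] F [ 0.1 -0.2 -0.6] gap 0.249
```

Emit:
jog_arm([
  [0.8,-2,0,0.5,255],
  [0.8,-2,0,0.5,255],
  [0.8,-2,0,0.5,255],
  [0.8,-2,0,0.5,255],
  [0.8,-2,0,0.5,255],
  [0.8,-2,0,0.5,255],
  [0.8,-2,0,0,255],
  [0.8,-2,0,0,255],
  [0,0,0,0,255],
  [0,0,0,0,255],
])

```text
t: 31.48
tcp_pos: [0.557, 0.0856, 0.1278]
tool_rot: [0.305, 0.952, 0.002, 0.028]
force: [0.0, 0.1, -1.0]
finger_gap: 0.251
```

Run:
```python
from h import *
stt()
```

```text
t 31.48 tcp [0.557  0.0856 0.1278] jaw 54.45 toolz [ 0.0547 -0.0129 -0.9984] q [-0.04   0.572  1.721 -0.015  0.793 -0.98 ] F [ 0.   0.1 -1. ] gap 0.251
```

Emit:
jog_arm([
  [0.7,-1.6,0,0,255],
  [0.7,-1.6,0,0,255],
  [0.7,-1.6,0,0,255],
  [0.6,-1.4,0,0,255],
  [0,0,0,0,255],
  [0,0,0,0,255],
])

```text
t: 31.98
tcp_pos: [0.5787, 0.027, 0.1232]
tool_rot: [0.303, 0.953, 0.002, 0.022]
force: [0.2, 0.4, -0.7]
finger_gap: 0.251
```

Run:
```python
from h import *
stt(); w=snap('wrist','w16'); s=snap('side','s16')
a=cv2.resize(s['img'][120:220,190:290,::-1],None,fx=4,fy=4.8,interpolation=cv2.INTER_CUBIC)
b=cv2.resize(w['img'][130:330,150:350,::-1],(400,480),interpolation=cv2.INTER_CUBIC)
cv2.imwrite('pics/c16.png',np.hstack([a,b]))
```

```text
t 31.98 tcp [0.5787 0.027  0.1232] jaw 54.69 toolz [ 0.0422 -0.0096 -0.9991] q [-0.144  0.598  1.676 -0.005  0.824 -1.095] F [ 0.2  0.4 -0.7] gap 0.251
```

View pics/c16.png

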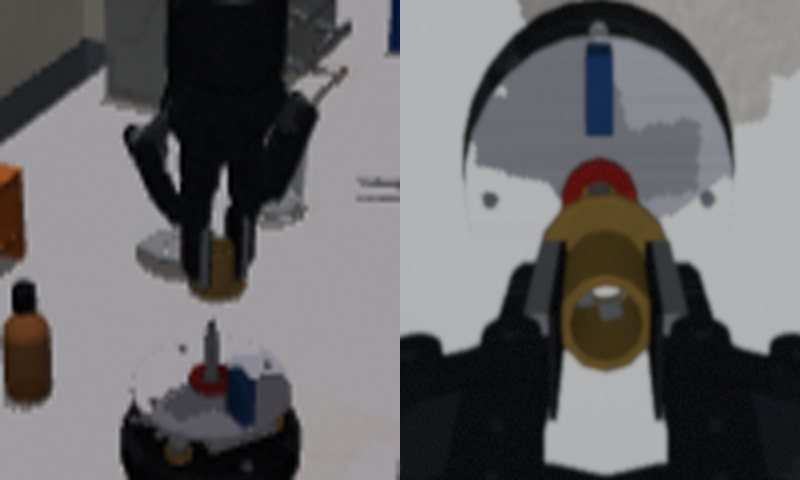

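```bash
cat >> h.py <<'E'
def meas(n,ztcp,roi=(150,350,130,330)):
    w=dict(np.load(n+'.npz')); im=w['img'].astype(int); r,g,b=im[...,0],im[...,1],im[...,2]
    P=cloud(w)
    # dots
    gray=cv2.cvtColor(w['img'],cv2.COLOR_RGB2GRAY); out={}
    m=(r>b+30)&(r>g+8)&~((r>g+60)); m[:roi[2]]=0; m[roi[3]:]=0; m[:,:roi[0]]=0; m[:,roi[1]:]=0
    k,l,st,c=cv2.connectedComponentsWithStats(m.astype(np.uint8)); i=1+st[1:,4].argmax()
    Q=P[l==i]; print('nut z',np.percentile(Q[:,2],[5,50,95]))
    h=(l==i)&(P[...,2]>ztcp+.012)
    top=(l==i)&(P[...,2]>np.percentile(Q[:,2],97)-.003)
    v,u=np.nonzero(top); print('top rim px',u.min(),u.max(),v.min(),v.max())
    return w,P,l==i
E
python3 - <<'E'
from h import *
w,P,m=meas('w16',.1232)
im=w['img'][:,:,::-1]
a=cv2.resize(im[190:300,190:320],None,fx=6,fy=5.4,interpolation=cv2.INTER_CUBIC); cv2.imwrite('pics/z16.png',a)
c=onz(w,(195+303.5)/2,212.9,.0493); print('plate c from dots',c)
for p in ((195,213.3),(303.5,212.5)): print(onz(w,*p,.0493))
print('hub top', onz(w,252.5,264,.1232+.0193))
E
```

```text
nut z [0.11830875 0.13004092 0.14182723]
top rim px 231 274 215 283
plate c from dots [0.58634571 0.02044266 0.0493    ]
[ 0.56071867 -0.01580562  0.0493    ]
[0.61212564 0.0569072  0.0493    ]
hub top [0.57864667 0.0272666  0.1425    ]
```

View pics/z16.png

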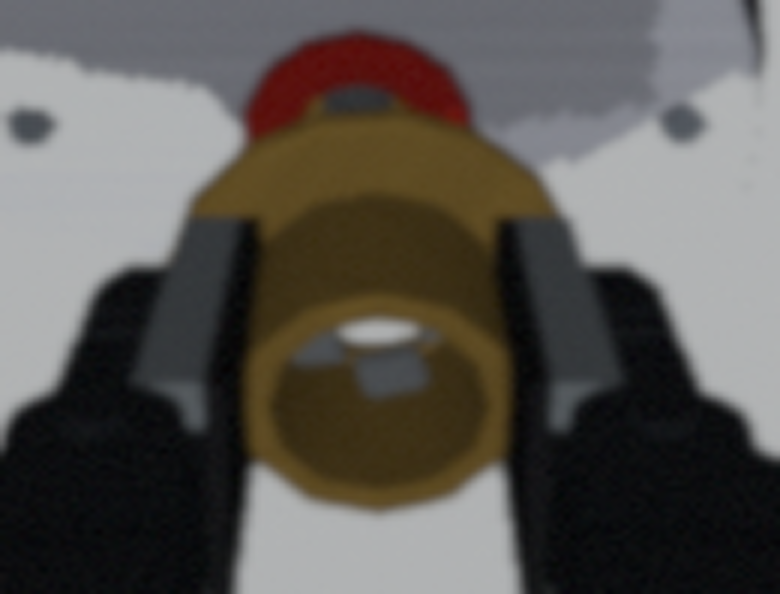

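Emit:
jog_arm([
  [0.8,-0.7,0,0,255],
  [0,0,0,0,255],
  [0,0,-1,0,255],
  [0,0,-0.5,0,255],
  [0,0,0,0,255],
  [0,0,0,0,255],
])

```text
t: 32.58
tcp_pos: [0.5855, 0.0238, 0.1063]
tool_rot: [0.301, 0.954, 0.002, 0.02]
force: [-0.4, -0.4, -0.4]
finger_gap: 0.251
```

Run:
```python
from h import *
stt(); w=snap('wrist','w17'); s=snap('side','s17')
a=cv2.resize(s['img'][140:220,200:280,::-1],None,fx=5,fy=6,interpolation=cv2.INTER_CUBIC)
b=cv2.resize(w['img'][200:300,203:303,::-1],(400,480),interpolation=cv2.INTER_CUBIC)
cv2.imwrite('pics/c17.png',np.hstack([a,b]))
```

```text
t 32.58 tcp [0.5855 0.0238 0.1063] jaw 55.01 toolz [ 0.0403 -0.0086 -0.9992] q [-0.149  0.632  1.668 -0.004  0.801 -1.106] F [-0.4 -0.4 -0.4] gap 0.251
```

View pics/c17.png

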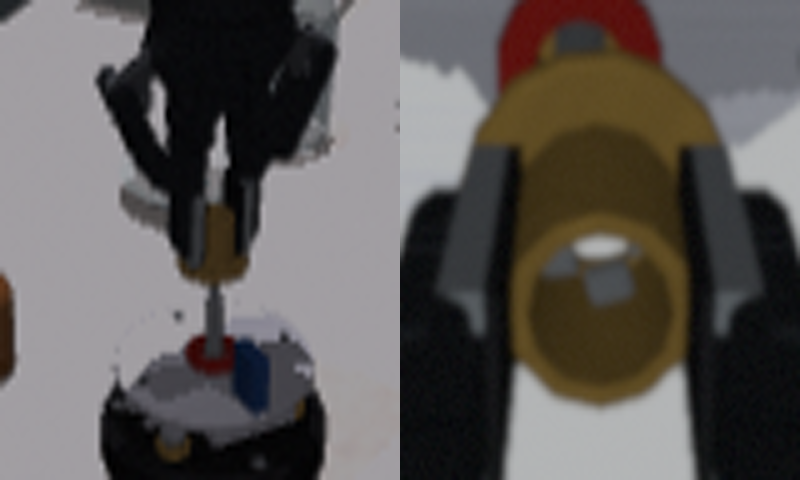

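Emit:
jog_arm([
  [0.1,-0.4,0,0,255],
  [0,0,0,0,255],
  [0,0,0,0,255],
])

```text
t: 32.93
tcp_pos: [0.5869, 0.0193, 0.1069]
tool_rot: [0.301, 0.954, 0.002, 0.021]
force: [0.2, -0.5, -0.9]
finger_gap: 0.247
```

Run:
```python
from h import *
stt(); w=snap('wrist','w18'); s=snap('side','s18')
print(rot(s)[:,0])
im=s['img'].astype(int); r,g,b=im[...,0],im[...,1],im[...,2]
# shaft: rows below nut
for v in range(176,206,1):
    row=im[v,222:268].sum(1); print(v,' '.join('%3d'%(x//3) for x in row[::1])) if v%3==0 else 0
a=cv2.resize(s['img'][140:220,200:280,::-1],None,fx=5,fy=6,interpolation=cv2.INTER_CUBIC)
b=cv2.resize(w['img'][200:300,203:303,::-1],(400,480),interpolation=cv2.INTER_CUBIC)
cv2.imwrite('pics/c18.png',np.hstack([a,b]))
```

```text
t 32.93 tcp [0.5869 0.0193 0.1069] jaw 55.02 toolz [ 0.0411 -0.0088 -0.9991] q [-0.156  0.632  1.665 -0.003  0.803 -1.114] F [ 0.2 -0.5 -0.9] gap 0.247
[-0.90392089 -0.42725536  0.01949068]
177 160 160 160 160 160 157 117 117 101  83  82  62   8   8  11  12  29  51  52  27  42  42  42  39  36   9  13  53  32  47 159 160 160 160 160 160 159 160 160 160 160 160 160 160 159 160
180 160 160 160 160 160 160 160 160 160 160 160 158 128  57   8  12  29  51  50  27  43  42  42  39  35  12  24  64 115 160 160 160 160 160 160 160 160 160 159 160 160 160 159 160 159 159
183 160 160 159 160 160 160 160 159 160 160 160 159 159 133  46  42  44  45  41  37  43  42  44  40  41  42  45  77 160 160 160 160 160 160 160 160 160 160 160 160 159 160 160 160 160 159
186 159 160 160 160 160 160 160 160 160 160 160 160 159 160 160 160 158 135 111  95  67  68 112 119 160 160 160 160 159 160 160 160 160 160 160 159 160 159 160 160 160 160 159 160 159 160
189 160 160 159 160 160 159 160 160 160 159 160 160 160 160 160 160 160 160 156 117  52  56  99 160 160 157 159 160 160 160 160 160 160 159 160 160 159 160 16
[... 269 characters left out ...]
 160 159 160 159 143  83  65  46  51  52  66 126 127 134 131 132 134 142 141 141 130 127  77 104 130 136 157 160 160 160 159 160 159 160
198 159 144 160 159 160 160 160 160 159 148 146  94  94  94  92  37  24  23  25  45  48  48  33  21  23  19  27  32  27  32  54  65  69  70  69  69  68  69  69  78 152 160 160 160 160 160
201 133 121 160 160 160 157  89  88  70  70  70  69  69  69  70  68  50  34  35  26  28  29  31  30  26  21  21  24  24  26  27  33  69  69  69  70  69  70  75 131 129 158 158 158 159 159
204 109  33  80  93  94  80  71  94  93  69  69  69  69  74  74  76  91  92  92  92  91  74  75  73  43  20  22  24  24  26  28  39  68  69  69  69  69  69  68  64  81 147 159 159 158 159
```

View pics/c18.png

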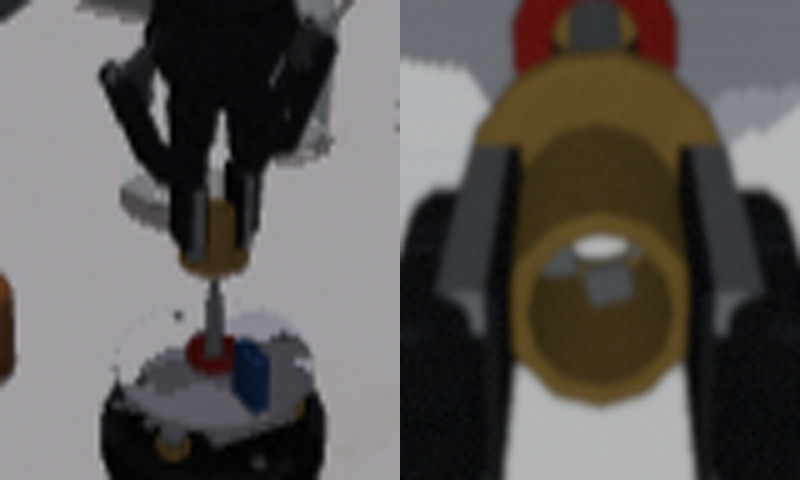

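Emit:
jog_arm([
  [0,0,-1,0,255],
  [0,0,-0.4,0,255],
  [0,0,0,0,255],
  [0,0,0,0,255],
])

```text
t: 33.37
tcp_pos: [0.587, 0.0192, 0.0917]
tool_rot: [0.301, 0.953, 0.002, 0.021]
force: [0.2, -0.5, -0.7]
finger_gap: 0.253
```

Run:
```python
from h import *
stt(); w=snap('wrist','w19'); s=snap('side','s19')
a=cv2.resize(s['img'][140:220,200:280,::-1],None,fx=5,fy=6,interpolation=cv2.INTER_CUBIC)
b=cv2.resize(cv2.convertScaleAbs(w['img'][230:290,223:283,::-1],alpha=1.6),(480,480),interpolation=cv2.INTER_CUBIC)
cv2.imwrite('pics/c19.png',np.hstack([a[:,60:360],b]))
```

```text
t 33.37 tcp [0.587  0.0192 0.0917] jaw 55.01 toolz [ 0.0418 -0.0089 -0.9991] q [-0.156  0.655  1.674 -0.003  0.77  -1.114] F [ 0.2 -0.5 -0.7] gap 0.253
```

View pics/c19.png

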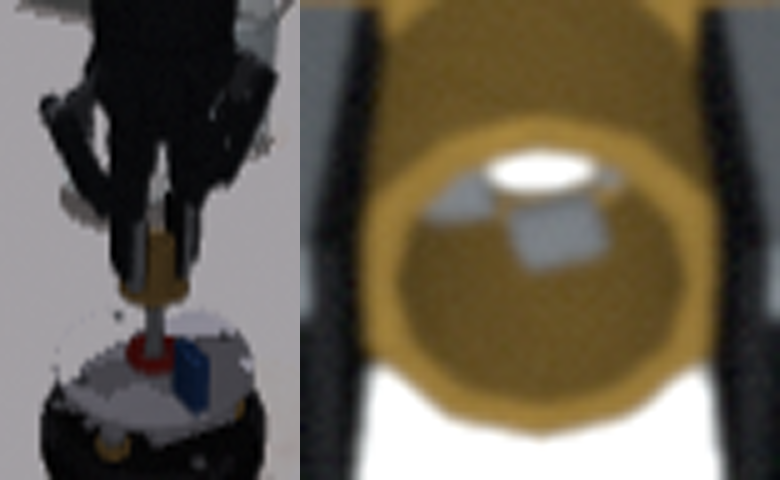

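Emit:
jog_arm([
  [0,0,-0.4,0,255],
  [0,0,-0.2,0,255],
  [0,0,0,0,255],
], squeeze=110)

```text
t: 33.72
tcp_pos: [0.5871, 0.0194, 0.0857]
tool_rot: [0.301, 0.953, 0.002, 0.021]
force: [-1.0, 0.5, -0.3]
finger_gap: 0.247
```

Emit:
jog_arm([
  [0,0,-0.3,0,255],
  [0,0,0,0,255],
])

```text
t: 33.88
tcp_pos: [0.5865, 0.0196, 0.0824]
tool_rot: [0.301, 0.954, 0.002, 0.021]
force: [-0.8, 0.3, -0.1]
finger_gap: 0.247
```

Run:
```python
from h import *
stt(); w=snap('wrist','w20'); s=snap('side','s20')
a=cv2.resize(s['img'][140:220,200:280,::-1],None,fx=5,fy=6,interpolation=cv2.INTER_CUBIC)
b=cv2.resize(cv2.convertScaleAbs(w['img'][230:290,223:283,::-1],alpha=1.6),(480,480),interpolation=cv2.INTER_CUBIC)
cv2.imwrite('pics/c20.png',np.hstack([a[:,60:360],b]))
```

```text
t 33.88 tcp [0.5865 0.0196 0.0824] jaw 55.02 toolz [ 0.041  -0.0086 -0.9991] q [-0.156  0.67   1.679 -0.003  0.751 -1.114] F [-0.8  0.3 -0.1] gap 0.247
```

View pics/c20.png

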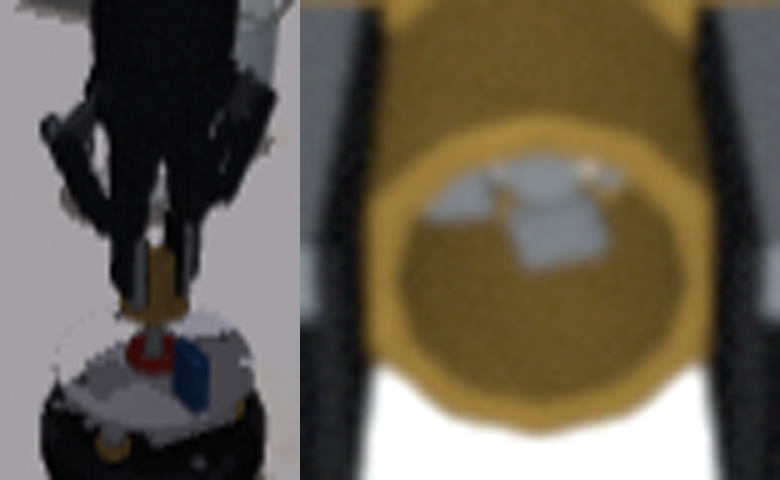

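Emit:
jog_arm([
  [0,0,-0.4,0,255],
  [0,0,-0.4,0,255],
  [0,0,0,0,255],
])

```text
t: 34.23
tcp_pos: [0.5871, 0.0198, 0.0749]
tool_rot: [0.301, 0.953, 0.002, 0.022]
force: [-2.0, 1.0, 0.4]
finger_gap: 0.243
```

Emit:
jog_arm([
  [0,0,-0.4,0,255],
  [0,0,-0.4,0,255],
])

```text
t: 34.4
tcp_pos: [0.587, 0.02, 0.0679]
tool_rot: [0.301, 0.954, 0.002, 0.022]
force: [-3.3, 0.8, 6.0]
finger_gap: 0.251
```

Run:
```python
from h import *
stt()
```

```text
t 34.4 tcp [0.587  0.02   0.0679] jaw 55.03 toolz [ 0.0429 -0.0085 -0.999 ] q [-0.155  0.694  1.686 -0.003  0.719 -1.113] F [-3.3  0.8  6. ] gap 0.251
```

Emit:
jog_arm([
  [0,0,-0.3,0,255],
  [0,0,-0.3,0,255],
])

```text
t: 34.57
tcp_pos: [0.5868, 0.0201, 0.0626]
tool_rot: [0.3, 0.954, 0.002, 0.022]
force: [-3.0, 1.0, 5.8]
finger_gap: 0.247
```

Emit:
jog_arm([
  [0,0,-0.2,0,255],
  [0,0,-0.1,0,255],
])

```text
t: 34.73
tcp_pos: [0.5868, 0.0201, 0.0603]
tool_rot: [0.3, 0.954, 0.002, 0.022]
force: [-2.3, 0.5, 6.9]
finger_gap: 0.243
```

Run:
```python
from h import *
stt(); w=snap('wrist','w21'); s=snap('side','s21')
a=cv2.resize(s['img'][140:220,200:280,::-1],None,fx=5,fy=6,interpolation=cv2.INTER_CUBIC)
b=cv2.resize(cv2.convertScaleAbs(w['img'][190:290,203:303,::-1],alpha=1.6),(480,480),interpolation=cv2.INTER_CUBIC)
cv2.imwrite('pics/c21.png',np.hstack([a[:,60:360],b]))
```

```text
t 34.73 tcp [0.5868 0.0201 0.0603] jaw 55.05 toolz [ 0.0432 -0.0086 -0.999 ] q [-0.155  0.706  1.689 -0.003  0.703 -1.113] F [-2.3  0.5  6.9] gap 0.243
```

View pics/c21.png

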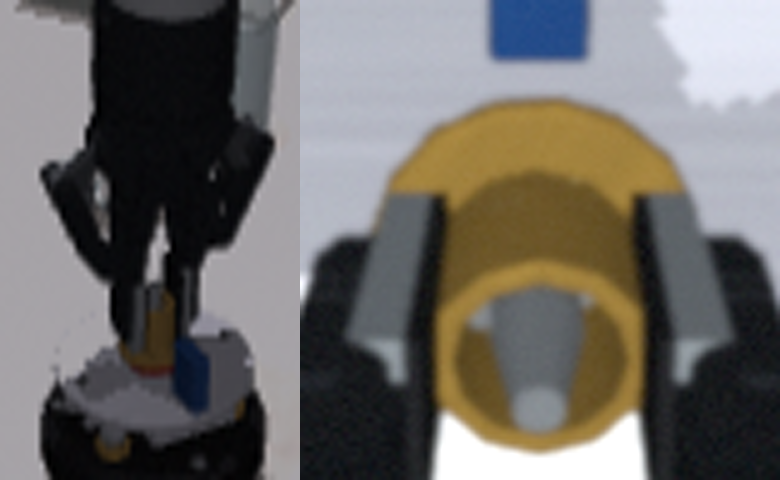

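Emit:
jog_arm([
  [0,0,-0.2,0,255],
])

```text
t: 34.92
tcp_pos: [0.5869, 0.0201, 0.059]
tool_rot: [0.3, 0.954, 0.002, 0.022]
force: [-3.6, 0.1, 9.0]
finger_gap: 0.246
```

Emit:
jog_arm([
  [0,0,-0.2,0,255],
])

```text
t: 35.0
tcp_pos: [0.5869, 0.0202, 0.0578]
tool_rot: [0.3, 0.954, 0.002, 0.022]
force: [-4.3, 0.7, 13.4]
finger_gap: 0.245
```

Emit:
jog_arm([
  [0,0,-0.2,0,255],
])

```text
t: 35.08
tcp_pos: [0.5869, 0.0202, 0.0573]
tool_rot: [0.3, 0.954, 0.002, 0.022]
force: [-6.1, 0.6, 21.6]
finger_gap: 0.248
```

Emit:
jog_arm([
  [0,0,-0.2,0,255],
])

```text
t: 35.17
tcp_pos: [0.5869, 0.0202, 0.0573]
tool_rot: [0.3, 0.954, 0.002, 0.023]
force: [-6.0, 0.5, 19.9]
finger_gap: 0.244
```

Emit:
jog_arm([
  [0,0,-0.1,0,255],
])

```text
t: 35.25
tcp_pos: [0.5868, 0.0202, 0.0576]
tool_rot: [0.3, 0.954, 0.002, 0.023]
force: [-2.3, 0.6, 4.5]
finger_gap: 0.246
```

Run:
```python
from h import *
stt(); w=snap('wrist','w22')
b=cv2.resize(cv2.convertScaleAbs(w['img'][190:290,203:303,::-1],alpha=1.6),(480,480),interpolation=cv2.INTER_CUBIC)
cv2.imwrite('pics/c22.png',b)
```

```text
t 35.25 tcp [0.5868 0.0202 0.0576] jaw 55.12 toolz [ 0.0454 -0.0097 -0.9989] q [-0.154  0.71   1.692 -0.004  0.693 -1.113] F [-2.3  0.6  4.5] gap 0.246
```

View pics/c22.png

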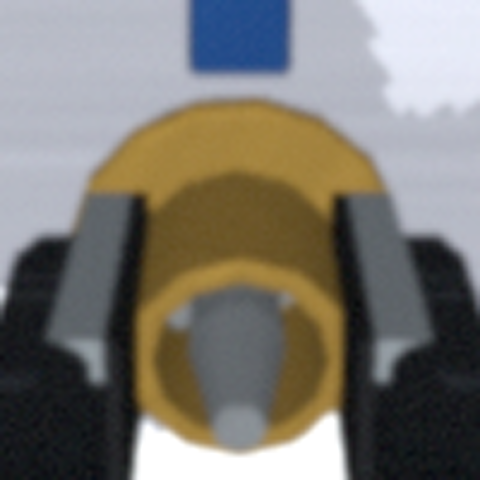

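Emit:
jog_arm([
  [0,0,-0.3,0,255],
  [0,0,-0.3,0,255],
])

```text
t: 35.47
tcp_pos: [0.5869, 0.0202, 0.0569]
tool_rot: [0.299, 0.954, 0.002, 0.024]
force: [-7.7, 0.2, 27.4]
finger_gap: 0.244
```

Emit:
jog_arm([
  [0,0,0,0,255],
  [0,0,0,0,200],
  [0,0,0,0,170],
  [0,0,0,0,150],
  [0,0,0,0,130],
  [0,0,0,0,130],
  [0,0,0,0,130],
])

```text
t: 36.05
tcp_pos: [0.5885, 0.0195, 0.0562]
tool_rot: [0.299, 0.954, 0.002, 0.026]
force: [1.0, -0.8, -0.4]
finger_gap: 0.494
```

Run:
```python
from h import *
stt()
```

```text
t 36.05 tcp [0.5885 0.0195 0.0562] jaw 55.18 toolz [ 0.0507 -0.0116 -0.9986] q [-0.155  0.712  1.692 -0.006  0.685 -1.113] F [ 1.  -0.8 -0.4] gap 0.494
```

Emit:
jog_arm([
  [0,0,1,0,130],
  [0,0,1.5,0,130],
  [0,0,2,0,130],
  [0,0,2,0,130],
  [0,0,3,0,130],
  [0,0,3,0,130],
  [0,0,0,0,130],
  [-2,0,0,0,130],
  [-2,0,0,0,130],
  [0,0,0,0,130],
])

```text
t: 36.88
tcp_pos: [0.5488, 0.0191, 0.1925]
tool_rot: [0.299, 0.954, 0.002, 0.029]
force: [-1.2, -0.0, -0.8]
finger_gap: 0.488
```

Run:
```python
from h import *
stt(); w=snap('wrist','w23'); s=snap('side','s23'); t=snap('top','t23')
a=cv2.resize(s['img'][140:220,200:280,::-1],None,fx=5,fy=6,interpolation=cv2.INTER_CUBIC)
b=cv2.resize(w['img'][90:250,170:330,::-1],(400,480),interpolation=cv2.INTER_CUBIC)
cv2.imwrite('pics/c23.png',np.hstack([a,b]))
```

```text
t 36.88 tcp [0.5488 0.0191 0.1925] jaw 55.19 toolz [ 0.0574 -0.0128 -0.9983] q [-0.167  0.457  1.706 -0.004  0.92  -1.127] F [-1.2 -0.  -0.8] gap 0.488
```

View pics/c23.png

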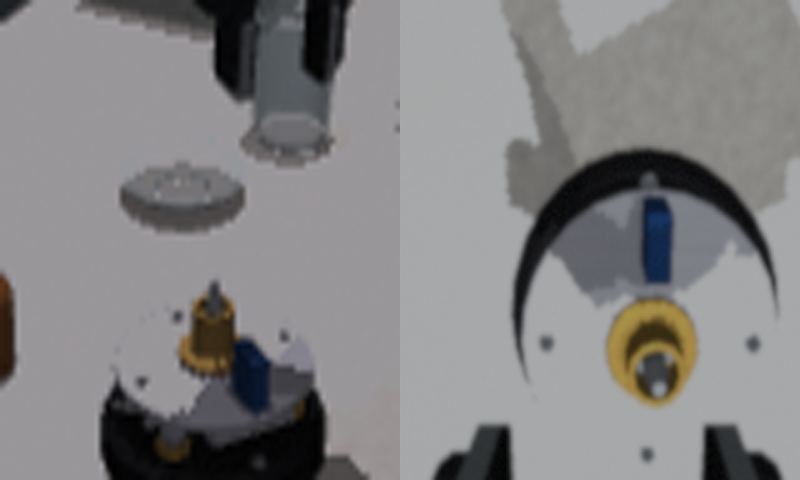

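View pics/w23.png

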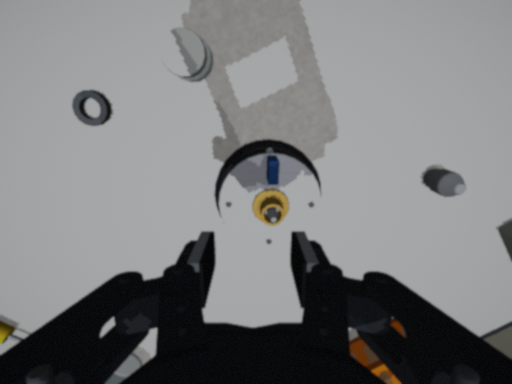

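Run:
```python
from h import *
for n in ('w23','w10'):
    w=dict(np.load(n+'.npz')); P=cloud(w); im=w['img'].astype(int); r,g,b=im[...,0],im[...,1],im[...,2]
    d=np.hypot(P[...,0]-.5868,P[...,1]-.02)
    pl=(d<.052)&(d>.024)&(abs(P[...,2]-.049)<.01)&(abs(b-r)<30)
    be=(d>.08)&(d<.13)&(abs(P[...,2])<.006)
    for nm,m in (('plate',pl),('bench',be)):
        Q=P[m]; A=np.c_[Q[:,:2]-[.5868,.02],np.ones(len(Q))]; c=np.linalg.lstsq(A,Q[:,2],rcond=None)[0]; print(n,nm,m.sum(),np.round(c,4))
w=dict(np.load('w23.npz')); P=cloud(w); im=w['img'].astype(int); r,g,b=im[...,0],im[...,1],im[...,2]
d=np.hypot(P[...,0]-.5868,P[...,1]-.02)
nut=(r>b+40)&(d<.024); 
fl=nut&(d>.0135)&(abs(P[...,2]-.055)<.004); Q=P[fl]; A=np.c_[Q[:,:2]-[.5868,.02],np.ones(len(Q))]; print('flange',fl.sum(),np.linalg.lstsq(A,Q[:,2],rcond=None)[0],Q[:,2].mean())
hb=nut&(P[...,2]>.073)&(d<.014); Q=P[hb]; print('hub',len(Q),np.percentile(Q[:,2],[20,50,80]),Q.mean(0))
m=(r>g+60)&(r>b+60)&(d<.04); print('red px',m.sum())
t0=dict(np.load('top0.npz'))['img'].astype(int);t1=dict(np.load('t23.npz'))['img']
cv2.imwrite('pics/t23.png',t1[:,:,::-1])
```

```text
w23 plate 4878 [-0.0021  0.0014  0.0476]
w23 bench 18774 [-0.0005  0.0001 -0.0014]
w10 plate 7409 [-0.0001 -0.0004  0.0478]
w10 bench 27811 [-0.0004  0.0001 -0.0013]
flange 359 [-0.00219074  0.00348131  0.0538311 ] 0.053850971965606675
hub 196 [0.07475573 0.0755252  0.0763266 ] [0.58601151 0.02030731 0.07545111]
red px 0
```

View pics/t23.png

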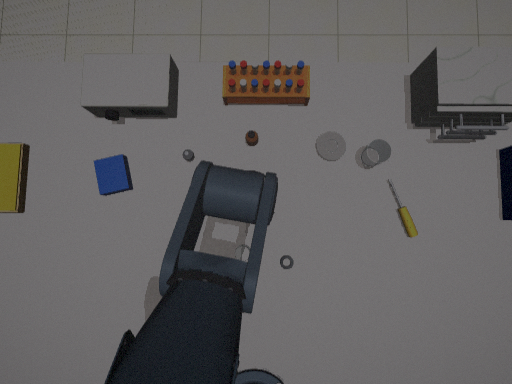

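Run:
```python
from h import *
print(sign_off()); stt()
```

```text
the job is handed in; nothing more can be done
None
the job is handed in; nothing more can be done
```

The plate is home on its three balls and the push nut is pressed fully down and holding on its own. I handed the job in at about 37 s of the 61 s allowed. I placed the plate by its fin and let go of it. Then I gripped the nut by its hub, pressed it over the shaft and onto the collar until it stopped hard at about 27 N, and released it.

**Last checks, with the arm clear of everything:**

| Check | Measured | Expected |
|---|---|---|
| Plate top above the bench | about 49.0 mm, level to 0.2° | 49.3 mm |
| Nut flange top above the bench | about 55.2 mm, level to 0.3° | 55.8 mm with the collar right down |
| Nut hub top above the bench | about 76.9 mm | 77.8 mm |
| Red collar visible around the nut | none | none |

In the last pictures the bystanders in view were where they started. The arm hid the jar in the final top view, but it was visible in the last wrist picture.

**What disagreed:** the nut heights read 0.6 to 0.9 mm low, and when the nut stopped hard the gripper was about 1 mm lower than I had worked out. Both are within the camera calibration error of about 2 mm.

The tool also tilted by 2 to 4° during the jogs. I could only partly correct that, and it cost about 10 s, but the plate and nut still ended up level.

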